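Mount the base former on the jig studs and set the die model on it

TASK

Put the green base former on the mounting jig: turn it so that all three of its holes match the three studs, lower it on in your grip until it lies fully home on the jig, and let go. Then set the yellow stone die model on it, teeth up, centred and square between the two ribs (either way round), lowering it all the way down before letting go, never dropping it. Leave everything else on the bench where it is.

Things in the scene. Friction and masses are not known exactly. Their poses are not given: they have to be found in the camera images.
- jig: Fixed mounting jig: grey foot 180 x 110 x 10 mm, on it an aluminium pedestal 150 (x) x 40 (y) mm, top 40 mm above the bench. Three upright steel studs, 10 mm diameter, rise 25 mm from that top (last 9 mm taper to 4 mm): at x = -58, y = +14 and -14 mm, and x = +58, y = 0. Origin: centre of the foot's underside, on the bench; x along the jig towards the single stud, z up.
- jig_seat (a point): Centre of the pedestal's flat top, 40 mm above the jig's origin. With the former fully home, the former's origin is at this point, its axes along the jig's, the single hole (nose end) on the single stud, and the studs stand 5 mm out of the plate.
- former: Loose green plastic base former, 0.2 kg, lying top up: plate 144 (x) x 56 (y) x 20 mm, gripped across the 56 mm at its middle. Through holes of 13 mm: x = -58, y = +14 and -14 mm; x = +58, y = 0. Nose 12 mm long, 30 mm wide at the +x end. Cross ribs on top at x = -38 and +38 mm, 6 mm thick, 8 mm high (gap 70 mm). Origin: centre of the plate's underside; x to the nose, z up.
- former_nose (a point): End of the former's nose, at x = +84 mm, y = 0, z = 10 mm in the former's frame, at the single-hole end.
- model: Loose yellow stone die model, 0.22 kg, standing teeth up: base 64 (x) x 46 (y) x 34 mm high, horseshoe of teeth on top, 43 mm in all; gripped across the 46 mm. Origin: centre of its underside, z up. Its place is on the former's top face, 20 mm above the former's origin, between the ribs, origin over origin, x along the former's x either way round.
- dish: White porcelain mixing dish, 96 mm in diameter, 35 mm high; to be left alone. Origin: centre of the underside.
- spatula: Chrome spatula, 190 mm long, lying along its x; to be left alone. Origin under its middle.
- jar: Amber jar, 64 mm in diameter, 85 mm high; to be left alone. Origin: centre of the underside.
- brush: Brush with a wooden handle, lying along its x; to be left alone.
- cast: White plaster cast like the yellow model (64 x 46 x 43 mm); not the one wanted, to be left alone. Origin: centre of the underside.
- beaker: Blue plastic beaker, 72 mm in diameter, 80 mm high; to be left alone. Origin: centre of the underside.
There are look-alikes about, which are no part of the job. Leave any turquoise look-alike of the jig alone. There is more than one size of the model; the job needs the larger.

How it is judged:
On the way, in this order (a step that is already met when the one before it is completed fails the run):
1. the former is on all three studs, the right way round, within 12 mm of fully home, while the fingers still hold it (horizontal distance between former and jig below 0.004 m and angle between the x axis of former and the x axis of jig, either way round below 0.06 rad and x of former_nose in the frame of jig above 0.07 m and z of former in the frame of jig below 0.052 m and contact force between the fingers and former above 0.5 N).
2. the former is fully home on the jig and let go (horizontal distance between former and jig below 0.004 m and angle between the x axis of former and the x axis of jig, either way round below 0.06 rad and x of former_nose in the frame of jig above 0.07 m and z of former in the frame of jig between 0.037 and 0.0425 m and angle between former's own z axis and vertical below 0.05 rad and contact force between the fingers and former below 0.1 N), for 0.2 s.
3. the model is between the ribs, within 8 mm of its seat, while the fingers still hold it (horizontal distance between former and jig below 0.004 m and angle between the x axis of former and the x axis of jig, either way round below 0.06 rad and x of former_nose in the frame of jig above 0.07 m and z of former in the frame of jig between 0.037 and 0.0425 m and angle between former's own z axis and vertical below 0.05 rad and x of model in the frame of former between -0.006 and 0.006 m and y of model in the frame of former between -0.007 and 0.007 m and angle between the x axis of model and the x axis of former, either way round below 0.14 rad and angle between model's own z axis and vertical below 0.06 rad and z of model in the frame of former below 0.028 m and contact force between the fingers and model above 0.5 N).
At the end, for the whole second after the job is handed in: Former home on the jig (2.5 mm of the seat, 4 mm and 0.06 rad of centre and axis, nose to the single stud); model on it teeth up, seated to 2.5 mm, centred to 6 mm along and 7 mm across, square to 0.14 rad; both released and at rest (horizontal distance between former and jig below 0.004 m and angle between the x axis of former and the x axis of jig, either way round below 0.06 rad and x of former_nose in the frame of jig above 0.07 m and z of former in the frame of jig between 0.037 and 0.0425 m and angle between former's own z axis and vertical below 0.05 rad and x of model in the frame of former between -0.006 and 0.006 m and y of model in the frame of former between -0.007 and 0.007 m and angle between the x axis of model and the x axis of former, either way round below 0.14 rad and angle between model's own z axis and vertical below 0.06 rad and z of model in the frame of former between 0.017 and 0.0225 m and linear speed of each of model, former below 0.02 m/s); the robot touches nothing.
It fails at once if something else on the bench (dish, spatula, jar, brush, white cast or beaker) is moved more than 30 mm (distance of any of dish, spatula, jar, brush, cast, beaker from where it was at the start of the episode above 0.03 m).
It also fails if it takes over 62 s, if anything falls off the work surface, if the arm or the gripper's body presses on something with over 40 N, if the wrist force passes 120 N, or if a joint passes its speed limit or range.

ROBOT

A 7-joint arm with a two-finger parallel gripper is mounted at the origin on the work surface. World frame = base frame: x ahead of the robot, y to its left, z up, the work surface at z = 0. Lengths are in m, angles in rad, forces in N, time in s.
With the tool pointing down it reaches from about 0.425 to 0.925 m from the base axis. Payload 6.8 kg.
Tool frame: the origin (TCP) lies at the very end of the fingers, on their centre line; the grasp point (between the pads) lies 19 mm behind it (tcp_to_grasp is the distance from the TCP to the grasp point, in m); z points along the fingers, y is the direction in which the jaws open and shut (so a half turn about z gives the same grasp; the last joint's range is limited). The gripper opens to 85 mm and grips with 20 to 120 N. Pads are 22 mm wide; open, the fingers measure 114 mm over their backs; the gripper's body (76 mm by 85 mm) begins 54 mm behind the grasp point. The pads swing forward as they close: fully open they stand 13 mm farther back than shut.
Start: joints at [1.107, 0.477, 0.022, 1.555, -0.011, 1.109, -0.083], TCP at [0.235, -0.633, 0.231] pointing down, gripper open.
Joint ranges: [-2.96, 2.96], [-0.34, 2.1], [-1.41, 1.46], [0.24, 2.44], [-1.37, 4.51], [0.17, 1.92], [-2.96, 2.96]. Speed limits (rad/s): [2.39, 2.39, 3.14, 3.14, 3.14, 3.14, 3.14].

INTERFACE

Orientations are given as a unit quaternion [w, x, y, z].
In Python, from station import * gives the robot as it stands.
- The arm moves only by the tool apply_moves, never from a script. Its argument "increments" is one flat list of numbers, 5 for each row, row after row: the finger opening in mm, from 0 to 85.4, then the shift along the tool's x, y, z in mm, then the turn about the tool's z in degrees. In form: [claw, tx, ty, tz, roll, claw, tx, ty, tz, roll, ...]. A call has 1 to 12 rows; each row shifts and turns the pose as measured when the row begins, along the tool's axes as they then stand; what a row does not reach is not made up. A row lasts 1/8 s, in which the tool goes at most 62.5 mm and 10.7 degrees, less where a joint would pass 70% of its speed; a pose out of reach is approached as far as the arm can. A call with a gripper value outside its range is refused whole. The fingers move at their own pace and stop on an object; "squeeze" is the grip in N (left out, the last holds). Time passes only in rows, so rows that do not move let the fingers close. It gives the time, the measured TCP pose, the force and the opening at its end, in the units of the state.
- get_obs(): the state, without advancing time (a new reading comes with each control period).
- read_camera(name): name is "scene" or "top" or "wrist"; returns (picture, depth): 420x560x3 uint8, blue, green, red; 420x560 float32, m along the optical axis (not along the pixel's ray), 0 where there is no reading.
- get_calibration(name): a dict with "mtx" (3x3 intrinsics, pixels), "D" ([k1, k2, p1, p2, k3] as OpenCV has them; the pictures are not rectified), "camera_from_world" (4x4, takes a point from world to camera coordinates); the wrist camera has in their place "T_tool_cam" (4x4, takes a point from camera to tool coordinates, whose origin is the TCP and whose axes are the flange's). Camera axes: x right, y down, z forward; pixel columns grow to the right and rows downward; lengths in m; the calibration is good to about 2 mm. A picture is of the moment at which its call begins: read the wrist's pose just before it. get_calibration takes no time and is no camera call.
- hand_in(): hands the job in, once; it reports no verdict.
Trained networks look in the newest picture that a camera, given by its name, has taken for a name from the list of things; names that differ only in an ending like _2 or _b are one class to them, and where a whole thing is asked for, a point or a joint stands for the part that bears it (a point fixed in the world has none). Each returns a list of dicts, best first, with "p" (0 to 1); they miss things now and then, are a little off and sometimes report something else, mostly with a low value. They report only what shows in the picture. A call takes as long as a camera call. They do not tell look-alikes from the thing itself.
- outline_of(camera, thing): "pixels" (420x560 bool, what is visible of it) and "extent" ([centre column, centre row, width, height] in pixels, round what is visible of it).
The state is a dict: "t": time; "q": joint angles; "joint_vel": joint speeds; "joint_torque": joint torques, N m; "eef_pos": TCP position; "tool_rot": TCP orientation; "contact_force": force on the tool from outside, world axes, zero at the start; "torque": the same for the moment, N m; "gripper_width": opening from 0.0 (shut) to 1.0 (fully open).
Only numpy, scipy, OpenCV 4.12 (cv2) and the standard library are available. Lean on these libraries where they do the work, as an engineer would, in place of code of your own. Each camera call takes 0.05 s, during which the arm holds its last target.

## Working session

There is one attempt and no reset: what is moved stays moved. The work goes in short steps, Python scripts to look and compute and a tool call to move; the robot and the scene stay as the last step left them, time stands still between calls to the robot, and variables do not carry over. Pictures are saved under pics/ and viewed, and the job is handed in when it is done.

Besides the shell and the picture viewer there is one more tool, called after "Call:" as name(argument=value, ...) on one line, values as JSON. apply_moves: Moves the arm, as the interface text tells. Its arguments: {"type":"object","properties":{"increments":{"type":"array"},"squeeze":{"type":"number"}},"required":["increments"]}

```bash
ls; mkdir -p pics
cat > h.py <<'E'
from station import *
import numpy as np, cv2
from scipy.spatial.transform import Rotation as R
def toolT(o):
    q=o['tool_rot']; T=np.eye(4); T[:3,:3]=R.from_quat([q[1],q[2],q[3],q[0]]).as_matrix(); T[:3,3]=o['eef_pos']; return T
def grab(name):
    o=get_obs(); im,d=read_camera(name); c=get_calibration(name)
    if name=='wrist': W=toolT(o)@np.array(c['T_tool_cam'])
    else: W=np.linalg.inv(np.array(c['camera_from_world']))
    return o,im,d,np.array(c['mtx']),np.array(c['D']),W
def cloud(d,K,D,W):
    h,w=d.shape; u,v=np.meshgrid(np.arange(w),np.arange(h))
    p=cv2.undistortPoints(np.stack([u,v],-1).reshape(-1,1,2).astype(np.float64),K,D).reshape(h,w,2)
    P=np.dstack([p*d[...,None],d]); X=P@W[:3,:3].T+W[:3,3]; X[d==0]=np.nan; return X
E
python3 - <<'E'
from h import *
o=get_obs(); print(o)
for n in ['scene','top','wrist']:
    o,im,d,K,D,W=grab(n); cv2.imwrite(f'pics/{n}0.png',im); np.savez(f'{n}0.npz',im=im,d=d,K=K,D=D,W=W); print(n,W.round(3).tolist())
E
```

```text
pics
{'t': 0.0, 'q': array([ 1.10687773,  0.47783632,  0.02234682,  1.55639859, -0.01149994,
        1.10930775, -0.08311089]), 'joint_vel': array([ 0.00082822,  0.00073594,  0.00038138,  0.00018129, -0.00031323,
        0.00066816, -0.00028184]), 'joint_torque': array([-3.14904582e-04, -5.96457160e+01,  1.60784293e+00, -2.81190974e+01,
        1.24289698e-02,  9.47297638e-03, -5.09779943e-05]), 'eef_pos': array([ 0.23492724, -0.63219173,  0.23032389]), 'tool_rot': array([-8.81508613e-04,  9.84214990e-01,  1.76974642e-01, -2.29340975e-04]), 'contact_force': array([-0.45142327,  0.16412898,  0.0809049 ]), 'torque': array([-0.04789555,  0.01733926,  0.01088175]), 'gripper_width': 1.0019185937224107}
scene [[-0.82, 0.34, -0.461, 1.215], [0.573, 0.491, -0.657, 0.901], [0.003, -0.802, -0.597, 0.913], [0.0, 0.0, 0.0, 1.0]]
top [[0.026, -0.989, 0.146, 0.307], [-0.999, -0.029, -0.014, -0.022], [0.019, -0.145, -0.989, 1.616], [0.0, 0.0, 0.0, 1.0]]
wrist [[0.348, -0.904, -0.249, 0.299], [-0.937, -0.336, -0.091, -0.609], [-0.001, 0.265, -0.964, 0.373], [0.0, 0.0, 0.0, 1.0]]
```

View pics/scene0.png

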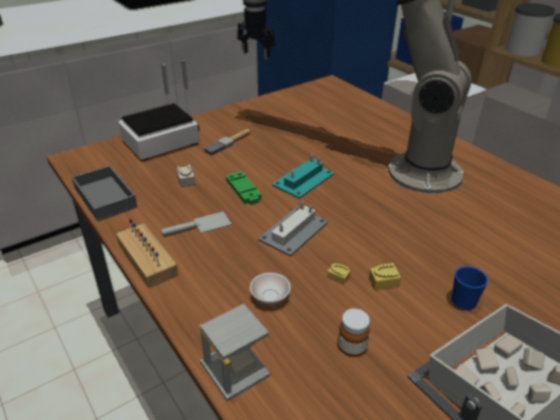

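View pics/top0.png

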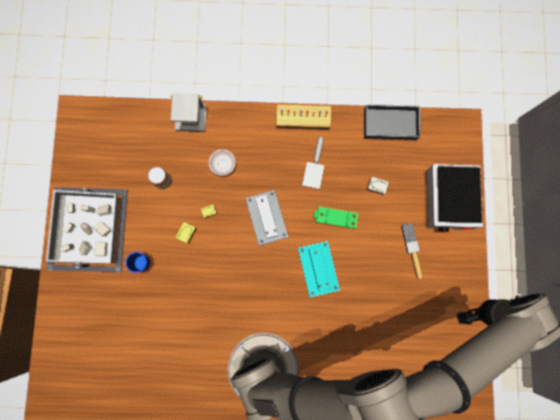

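View pics/wrist0.png

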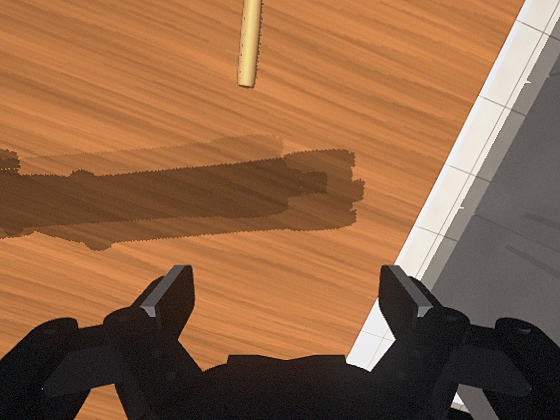

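Top picture: the grey jig is at (268,217) and its turquoise look-alike at (319,268). The green former is at (336,217) with its nose apparently to the left. The yellow models are at (186,232), larger, and (208,211), smaller. The white cast is at (378,185). I choose the grey jig, the green former and the larger yellow model at (186,232).

Run:
```python
from h import *
z=np.load('top0.npz'); im=z['im']; X=cloud(z['d'],z['K'],z['D'],z['W']); np.save('top0X.npy',X)
hsv=cv2.cvtColor(im,cv2.COLOR_BGR2HSV)
def rep(n,box,m):
    mm=np.zeros(m.shape,bool); a,b,c,d=box; mm[b:d,a:c]=m[b:d,a:c]; mm&=np.isfinite(X[...,0])
    P=X[mm]; r=cv2.minAreaRect((P[:,:2]*1000).astype(np.float32)); print(n,mm.sum(),P.mean(0).round(3),'zmax',np.percentile(P[:,2],[5,50,95]).round(3),r)
H,S,V=cv2.split(hsv)
rep('former',(305,200,365,235),(H>45)&(H<75)&(S>120))
rep('big',(170,215,200,250),(H>20)&(H<35)&(S>120))
rep('small',(200,200,220,220),(H>20)&(H<35)&(S>120))
rep('jig',(240,185,295,248),S<70)
rep('turq',(295,235,345,300),(H>80)&(H<100)&(S>120))
for n,uv in dict(dish=(222,163),jar=(157,177),cast=(378,185),beaker=(137,262),spat=(314,170),brush=(413,250)).items(): print(n,X[uv[1],uv[0]].round(3))
s=im[130:300,120:430]; cv2.imwrite('pics/topc.png',cv2.resize(s,None,fx=2.5,fy=2.5,interpolation=cv2.INTER_CUBIC))
z=np.load('scene0.npz'); s=z['im'][140:320,150:420]; cv2.imwrite('pics/scc.png',cv2.resize(s,None,fx=2.9,fy=2.9,interpolation=cv2.INTER_CUBIC))
```

```text
former 628 [ 0.536 -0.246  0.019] zmax [0.01  0.02  0.028] ((537.6975708007812, -244.2160186767578), (154.8368682861328, 56.028656005859375), 82.02517700195312)
big 238 [0.464 0.29  0.033] zmax [0.005 0.034 0.045] ((466.929931640625, 294.78192138671875), (57.03056716918945, 66.28547668457031), 65.56922912597656)
small 128 [0.546 0.213 0.024] zmax [0.006 0.025 0.035] ((546.21923828125, 215.0511932373047), (34.94976043701172, 52.205875396728516), 23.169645309448242)
jig 1481 [0.528 0.005 0.019] zmax [0.004 0.012 0.044] ((530.7352294921875, 5.2548370361328125), (180.23158264160156, 109.9898452758789), 17.65801429748535)
turq 1449 [ 0.349 -0.185  0.02 ] zmax [0.004 0.012 0.044] ((350.2052917480469, -186.78970336914062), (176.31405639648438, 107.48341369628906), 14.337847709655762)
dish [0.728 0.175 0.004]
jar [0.65  0.389 0.082]
cast [ 0.656 -0.396  0.035]
beaker [0.356 0.46  0.005]
spat [ 0.713 -0.166  0.001]
brush [ 0.425 -0.523  0.023]
```

View pics/topc.png

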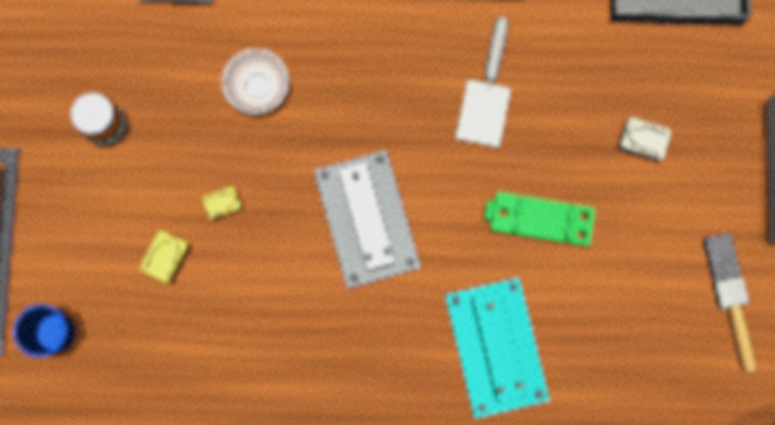

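View pics/scc.png

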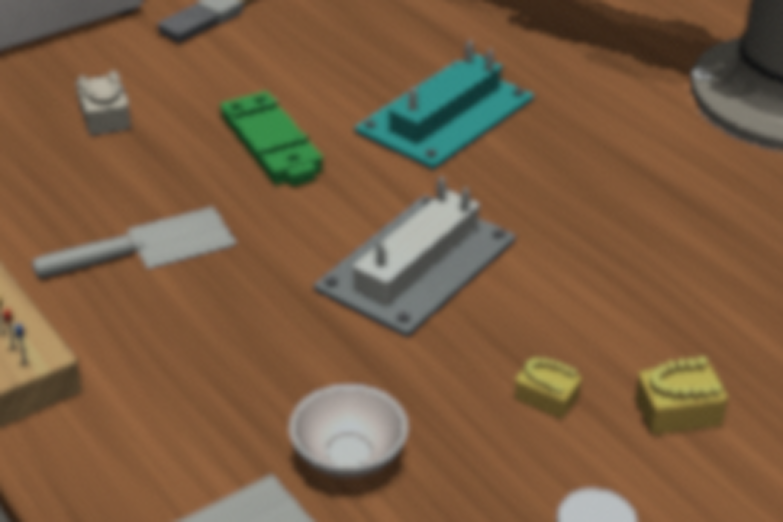

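```bash
cat >> h.py <<'E'
def plan(x,y,z,head=None):
    o=get_obs(); T=toolT(o); d=T[:3,:3].T@(np.array([x,y,z])-T[:3,3])*1000
    h=np.degrees(np.arctan2(T[1,0],T[0,0])); r=None if head is None else (h-head+180)%360-180
    print('tool shift mm',d.round(1),'head',h.round(2),'roll',r,'t',o['t'],'q7',o['q'].round(2),'tilt',np.degrees(np.arccos(-T[2,2])).round(2),'F',o['contact_force'].round(1),'w',round(float(o['gripper_width'])*85.4,1))
E
python3 -c "
from h import *
plan(0.538,-0.245,0.22,82)
print(get_calibration('wrist'))"
```

```text
tool shift mm [ 419.  -257.5   10.9] head 20.39 roll -61.61209249358444 t 0.15 q7 [ 1.11  0.48  0.02  1.56 -0.01  1.11 -0.08] tilt 0.08 F [-0.2  0.4 -0.1] w 85.1
{'mtx': array([[310.42833752,   0.        , 286.07181201],
       [  0.        , 310.42833752, 216.85086889],
       [  0.        ,   0.        ,   1.        ]]), 'D': array([-0.01414668,  0.        ,  0.        ,  0.        ,  0.        ]), 'T_tool_cam': array([[-2.90237621e-04, -9.64163945e-01, -2.65306996e-01,
         6.86976667e-02],
       [ 9.99999702e-01, -4.69659230e-04,  6.12840837e-04,
         5.15589220e-05],
       [-7.15482919e-04, -2.65306739e-01,  9.64163794e-01,
        -1.42330852e-01],
       [ 0.00000000e+00,  0.00000000e+00,  0.00000000e+00,
         1.00000000e+00]])}
```

Call:
apply_moves(increments=[85,42,-25,1,0,85,42,-25,1,0,85,42,-25,1,0,85,42,-25,1,0,85,42,-25,1,0,85,42,-25,1,0,85,42,-25,1,0,85,42,-25,1,0,85,42,-25,1,0,85,42,-25,1,0,85,0,0,0,0])

```text
t: 1.52
eef_pos: [0.5494, -0.2393, 0.2167]
tool_rot: [-0.002, 0.984, 0.176, -0.002]
contact_force: [0.3, 0.0, 0.4]
gripper_width: 0.998
```

```bash
python3 -c "
from h import *
plan(0.538,-0.245,0.22,82)"
```

```text
tool shift mm [-12.7   1.4  -3.2] head 20.26 roll -61.74069443957214 t 1.525 q7 [ 0.43  0.38 -0.16  1.75  0.06  1.03 -0.97] tilt 0.33 F [0.3 0.  0.4] w 85.2
```

Call:
apply_moves(increments=[85,-13,1,-3,0,85,0,0,0,-10,85,0,0,0,-10,85,0,0,0,-10,85,0,0,0,-10,85,0,0,0,-10,85,0,0,0,-10,85,0,0,0,-2,85,0,0,0,0])

```text
t: 2.65
eef_pos: [0.5207, -0.2626, 0.2201]
tool_rot: [-0.003, 0.75, 0.662, -0.006]
contact_force: [0.6, 0.2, 0.1]
gripper_width: 0.995
```

```bash
cat > f.py <<'E'
from h import *
import sys
n=sys.argv[1]
o,im,d,K,D,W=grab('wrist'); X=cloud(d,K,D,W); cv2.imwrite(f'pics/{n}.png',im); np.savez(n+'.npz',im=im,X=X)
H,S,V=cv2.split(cv2.cvtColor(im,cv2.COLOR_BGR2HSV))
m=((H>45)&(H<75)&(S>100)&np.isfinite(X[...,0])); P=X[m]
top=P[(P[:,2]>0.015)&(P[:,2]<0.024)]
print('ztop',np.median(top[:,2]),len(P))
r=cv2.minAreaRect((top[:,:2]*1000).astype(np.float32)); print(r)
rib=P[(P[:,2]>0.0265)]; print('rib mean',rib.mean(0),cv2.minAreaRect((rib[:,:2]*1000).astype(np.float32)))
plan(0.538,-0.245,0.22,82)
E
python3 f.py w1
```

```text
ztop 0.01968202381266268 7102
((539.8941040039062, -244.2290802001953), (155.59445190429688, 55.5514030456543), 82.42479705810547)
rib mean [ 0.53533198 -0.25006719  0.16769542] ((524.3555297851562, -247.926513671875), (81.96067810058594, 146.8527374267578), 82.87875366210938)
tool shift mm [19.7 15.  -0.2] head 82.87 roll 0.8743927683772199 t 2.7 q7 [ 0.63  0.37 -0.35  1.77  0.15  1.05  0.1 ] tilt 0.8 F [ 0.4 -0.7 -0.6] w 85.0
```

View pics/w1.png

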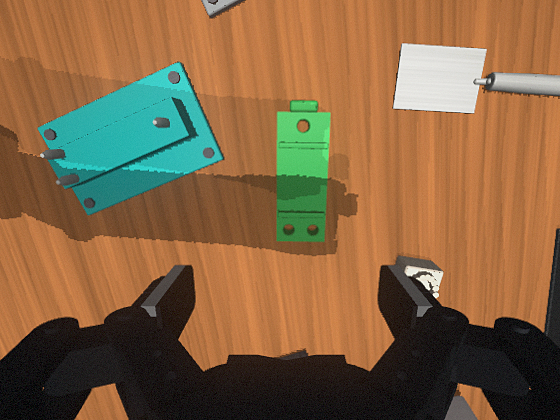

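```bash
cat > g.py <<'E'
from h import *
import sys
z=np.load(sys.argv[1]+'.npz'); im=z['im']; X=z['X']; z0=float(sys.argv[2])
H,S,V=cv2.split(cv2.cvtColor(im,cv2.COLOR_BGR2HSV))
m=((H>45)&(H<75)&(S>100)&(X[...,2]>z0+.010)&(X[...,2]<z0+.032)).astype(np.uint8)
n,l,st,c=cv2.connectedComponentsWithStats(m); k=1+np.argmax(st[1:,4]); m=(l==k).astype(np.uint8)
P=X[(m>0)&(X[...,2]>z0+.025)]; rc,(a,b),ang=cv2.minAreaRect((P[:,:2]*1000).astype(np.float32)); print('ribs rect',rc,a,b,ang,len(P))
P=X[(m>0)&(X[...,2]>z0+.015)]; print('all',cv2.minAreaRect((P[:,:2]*1000).astype(np.float32)))
cs,hi=cv2.findContours(m,cv2.RETR_CCOMP,cv2.CHAIN_APPROX_NONE)
for cc,h in zip(cs,hi[0]):
    if h[3]>=0 and cv2.contourArea(cc)>15:
        q=X[cc[:,0,1],cc[:,0,0]]; e=cv2.minEnclosingCircle((q[:,:2]*1000).astype(np.float32)); print('hole',cc[:,0].mean(0).round(1),e,q[:,2].mean().round(4))
E
python3 g.py w1 0
```

```text
ribs rect (539.1949462890625, -249.77638244628906) 82.14353942871094 50.61272048950195 82.4983901977539 536
all ((539.8941040039062, -244.2290802001953), (155.59445190429688, 55.5514030456543), 82.42479705810547)
hole [312.5 228. ] ((545.0941772460938, -308.3380126953125), 7.240073204040527) 0.0163
hole [288.5 227.6] ((517.1934204101562, -304.5961608886719), 7.274289608001709) 0.016
hole [302.7 125.5] ((546.2564697265625, -192.7929229736328), 7.916199684143066) 0.0182
```

```bash
python3 -c "
from h import *
plan(0.539,-0.250,0.06,82.4); print(toolT(get_obs()).round(4))"
```

```text
tool shift mm [ 15.7  18.7 159.8] head 82.87 roll 0.4743927683771858 t 2.7 q7 [ 0.63  0.37 -0.35  1.77  0.15  1.05  0.1 ] tilt 0.8 F [ 0.4 -0.7 -0.6] w 85.0
[[ 0.124   0.9922 -0.0135  0.5207]
 [ 0.9923 -0.1241 -0.0034 -0.2627]
 [-0.005  -0.013  -0.9999  0.2201]
 [ 0.      0.      0.      1.    ]]
```

Call:
apply_moves(increments=[85,8,10,30,0.5,85,8,9,40,0,85,0,0,40,0,85,0,0,30,0,85,0,0,20,0,85,0,0,0,0])

```text
t: 3.45
eef_pos: [0.5371, -0.256, 0.057]
tool_rot: [-0.001, 0.757, 0.653, -0.007]
contact_force: [-1.0, 0.3, 0.7]
gripper_width: 0.994
```

```bash
python3 f.py w2; python3 g.py w2 0; python3 -c "
from h import *
plan(0.539,-0.250,0.005,82.4); print(toolT(get_obs()).round(4))"
```

```text
ztop 0.019644610479713387 21694
((539.2427368164062, -244.39080810546875), (156.33360290527344, 56.04997634887695), 82.30265045166016)
rib mean [ 0.54003112 -0.24492399  0.04147696] ((539.9962158203125, -249.92108154296875), (82.37259674072266, 147.22360229492188), 81.95470428466797)
tool shift mm [   9.5   -3.1 -162.1] head 81.6 roll -0.39782394745037664 t 3.5 q7 [ 0.56  0.58 -0.3   1.86  0.26  0.75 -0.03] tilt 0.8 F [-0.2  0.2  0.1] w 85.4
ribs rect (538.6220703125, -249.93081665039062) 82.87834167480469 51.85103225708008 82.44602966308594 1916
all ((539.2427368164062, -244.39080810546875), (156.33360290527344, 56.04997634887695), 82.30265045166016)
hole [307.2 313.2] ((544.843017578125, -308.59490966796875), 7.344943046569824) 0.0149
hole [266.2 313.3] ((517.483154296875, -304.5228271484375), 7.555852890014648) 0.0152
hole [284.5 136.5] ((546.6386108398438, -192.09022521972656), 6.754900932312012) 0.0166
tool shift mm [ 6.8  0.7 52.9] head 81.6 roll -0.7978239474503539 t 3.5 q7 [ 0.56  0.58 -0.3   1.86  0.26  0.75 -0.03] tilt 0.8 F [-0.2  0.2  0.1] w 85.4
[[ 0.146   0.9892 -0.0109  0.5379]
 [ 0.9892 -0.1461 -0.0086 -0.2562]
 [-0.0101 -0.0096 -0.9999  0.058 ]
 [ 0.      0.      0.      1.    ]]
```

View pics/w2.png

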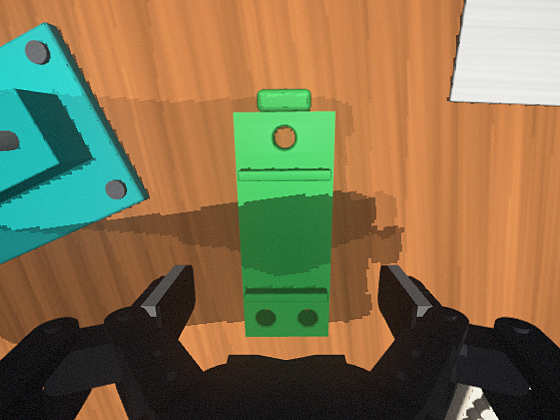

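Call:
apply_moves(increments=[85,4,0,20,-0.8,85,3,1,20,0,85,0,0,10,0,85,0,0,2,0,85,0,0,0,0])

```text
t: 4.12
eef_pos: [0.5409, -0.2503, 0.0047]
tool_rot: [0.001, 0.752, 0.659, -0.006]
contact_force: [-0.3, -0.0, -0.6]
gripper_width: 0.994
```

```bash
python3 -c "
from h import *
plan(0.5388,-0.250,0.004,82.4); print(toolT(get_obs()).round(4))"
```

```text
tool shift mm [ 0.  -2.1  0.7] head 82.4 roll 0.004213575343698039 t 4.125 q7 [ 0.53  0.66 -0.28  1.88  0.3   0.65 -0.07] tilt 0.73 F [-0.3 -0.  -0.6] w 84.9
[[ 0.1322  0.9912 -0.0078  0.5409]
 [ 0.9912 -0.1323 -0.0102 -0.2503]
 [-0.0111 -0.0063 -0.9999  0.0047]
 [ 0.      0.      0.      1.    ]]
```

Call:
apply_moves(increments=[85,0,-2,0,0,50,0,0,0,0,50,0,0,0,0,50,0,0,0,0,50,0,0,0,0,50,0,0,0,0], squeeze=50)

```text
t: 4.88
eef_pos: [0.5392, -0.2506, 0.0062]
tool_rot: [0.002, 0.753, 0.658, -0.006]
contact_force: [0.5, -0.5, -1.9]
gripper_width: 0.642
```

Call:
apply_moves(increments=[50,0,0,-20,0,50,0,0,-40,0,50,0,0,-40,0,50,0,0,-40,0,50,0,0,0,0])

```text
t: 5.5
eef_pos: [0.5407, -0.2487, 0.1553]
tool_rot: [0.003, 0.752, 0.659, -0.005]
contact_force: [-0.9, -0.5, -1.5]
gripper_width: 0.639
```

```bash
python3 f.py w3;  python3 -c "
from h import *
plan(0.53,0.005,0.15,17.7); print(toolT(get_obs()).round(4))"
```

```text
ztop nan 32150
((0.0, 0.0), (0.0, 0.0), 0.0)
rib mean [ 0.545513   -0.22301194  0.17060208] ((543.9258422851562, -231.4949951171875), (108.38394165039062, 122.82192993164062), 27.661670684814453)
tool shift mm [  2.5  -2.2 -66.6] head 82.41 roll 0.4101552308698331 t 5.55 q7 [ 0.58  0.45 -0.34  1.81  0.2   0.92  0.02] tilt 0.74 F [-0.4  0.3 -1.2] w 54.3
tool shift mm [250.  -42.8   0.8] head 82.41 roll 64.71015523086982 t 5.55 q7 [ 0.58  0.45 -0.34  1.81  0.2   0.92  0.02] tilt 0.74 F [-0.4  0.3 -1.2] w 54.3
[[ 0.1321  0.9912 -0.0072  0.5394]
 [ 0.9912 -0.1321 -0.0107 -0.2484]
 [-0.0115 -0.0057 -0.9999  0.1534]
 [ 0.      0.      0.      1.    ]]
  return _methods._mean(a, axis=axis, dtype=dtype,
  ret = ret.dtype.type(ret / rcount)
```

View pics/w3.png

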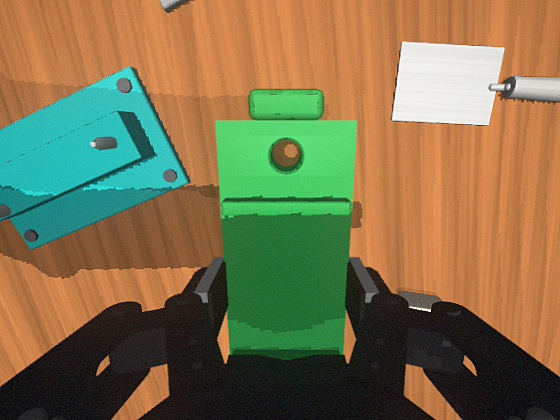

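The former is held squarely, with its nose forward at (286,103). Next I raise it, turn it, and look at the jig from the side.

Call:
apply_moves(increments=[50,20,-5,-32,0,50,22,-5,-32,0,50,22,-5,-32,0,50,22,-5,-32,0,50,0,0,0,10,50,0,0,0,10,50,0,0,0,10,50,0,0,0,10,50,0,0,0,10,50,0,0,0,10,50,0,0,0,5,50,0,0,0,0])

```text
t: 7.05
eef_pos: [0.521, -0.154, 0.2721]
tool_rot: [-0.0, 0.991, 0.134, -0.017]
contact_force: [0.1, 0.9, -1.8]
gripper_width: 0.636
```

```bash
cat > j.py <<'E'
from h import *
import sys
n=sys.argv[1]
o,im,d,K,D,W=grab('wrist'); X=cloud(d,K,D,W); cv2.imwrite(f'pics/{n}.png',im); np.savez(n+'.npz',im=im,X=X,K=K,D=D,W=W)
plan(0.53,0.005,0.15,17.7); print(toolT(get_obs()).round(4))
E
python3 j.py j1
```

```text
tool shift mm [  55.3 -150.1  121.1] head 15.46 roll -2.2397154012059275 t 7.1 q7 [ 0.36  0.25 -0.24  1.79  0.07  1.14 -1.2 ] tilt 2.0 F [-0.5 -0.2 -1.7] w 54.5
[[ 0.9632  0.2664 -0.0348  0.5209]
 [ 0.2664 -0.9639 -0.0037 -0.154 ]
 [-0.0345 -0.0057 -0.9994  0.2721]
 [ 0.      0.      0.      1.    ]]
```

View pics/j1.png

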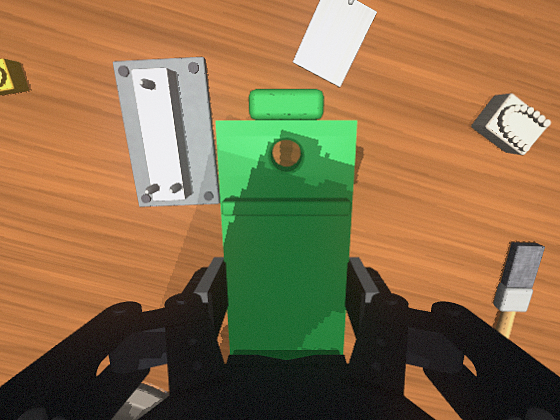

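The jig is at the left, around (167,130). Its single stud is at (148,84) and the pair at (152,190) and (177,187). I'll measure its pose from this picture.

```bash
cat > jm.py <<'E'
from h import *
import sys
z=np.load(sys.argv[1]+'.npz'); im=z['im']; X=z['X']; K,D,W=z['K'],z['D'],z['W']
S=cv2.cvtColor(im,cv2.COLOR_BGR2HSV)[...,1]
near=np.hypot(X[...,0]-.531,X[...,1]-.005)<.13
def rect(lo,hi,n):
    m=((X[...,2]>lo)&(X[...,2]<hi)&near&(S<90)).astype(np.uint8)
    k,l,st,c=cv2.connectedComponentsWithStats(m); m=l==1+np.argmax(st[1:,4]); P=X[m]
    print(n,m.sum(),np.median(P[:,2]).round(4),cv2.minAreaRect((P[:,:2]*1000).astype(np.float32)))
rect(.036,.043,'ped'); rect(.006,.014,'foot')
m=((X[...,2]>.050)&(X[...,2]<.08)&near&(S<110)).astype(np.uint8)
k,l,st,c=cv2.connectedComponentsWithStats(m)
for i in range(1,k):
    P=X[l==i]; print('stud',c[i].round(1),st[i,4],P.mean(0).round(4),P[:,2].max().round(4), P[P[:,2]>.058].mean(0).round(4))
s=im[40:220,90:230]; cv2.imwrite('pics/jc_'+sys.argv[1]+'.png',cv2.resize(s,None,fx=3,fy=3,interpolation=cv2.INTER_CUBIC))
E
python3 jm.py j1
```

```text
ped 4321 0.0396 ((533.20361328125, 4.956516265869141), (149.9434051513672, 41.34944152832031), 17.99782943725586)
foot 7243 0.0097 ((533.322509765625, 4.6664886474609375), (179.78392028808594, 111.04806518554688), 17.790019989013672)
stud [144.8  83.2] 99 [0.5882 0.0207 0.0584] 0.0656 [0.5882 0.0215 0.0617]
stud [150.2 189.1] 79 [ 0.4754 -0.0009  0.0582] 0.0657 [ 4.749e-01 -4.000e-04  6.190e-02]
stud [173.8 188.1] 72 [ 0.4841 -0.0277  0.0586] 0.0658 [ 0.4835 -0.027   0.0617]
```

Call:
apply_moves(increments=[50,0,0,0,0,50,0,0,0,0,50,0,0,0,0,50,0,0,0,0])

```text
t: 7.6
eef_pos: [0.5205, -0.154, 0.2715]
tool_rot: [-0.001, 0.991, 0.136, -0.018]
contact_force: [-0.1, 0.3, -1.8]
gripper_width: 0.639
```

```bash
python3 -c "
from h import *
plan(0.53,0.005,0.15,17.7); print(toolT(get_obs()).round(4))"
```

```text
tool shift mm [  56.3 -149.8  120.5] head 15.64 roll -2.057244004309723 t 7.6 q7 [ 0.36  0.25 -0.24  1.79  0.07  1.14 -1.2 ] tilt 2.07 F [-0.1  0.3 -1.8] w 54.6
[[ 0.9624  0.2694 -0.0359  0.5205]
 [ 0.2695 -0.963  -0.0034 -0.154 ]
 [-0.0355 -0.0064 -0.9993  0.2715]
 [ 0.      0.      0.      1.    ]]
```

View pics/jc_j1.png

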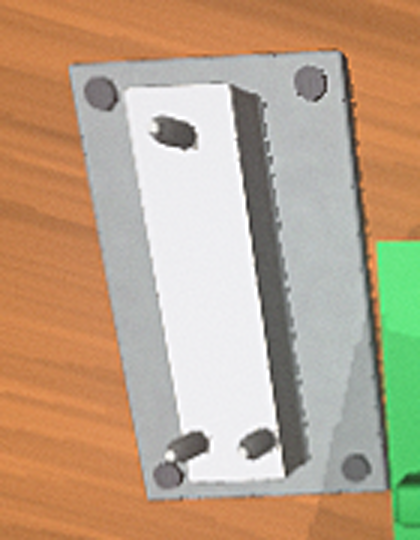

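```bash
cat > held.py <<'E'
from h import *
import sys
n=sys.argv[1]; z=np.load(n+'.npz'); im=z['im']; X=z['X']; W=z['W']
T=W@np.linalg.inv(np.array(get_calibration('wrist')['T_tool_cam'])); Y=(X-T[:3,3])@T[:3,:3]*1000
H,S,V=cv2.split(cv2.cvtColor(im,cv2.COLOR_BGR2HSV))
g=(H>45)&(H<75)&(S>100)&np.isfinite(Y[...,0])
m=g.astype(np.uint8); k,l,st,c=cv2.connectedComponentsWithStats(m); m=(l==1+np.argmax(st[1:,4])).astype(np.uint8)
# plate face forward of rib
f=(m>0)&(Y[...,0]>45)&(Y[...,0]<69)&(abs(Y[...,1])<26)
P=Y[f]; A=np.c_[P[:,:2],np.ones(len(P))]; co=np.linalg.lstsq(A,P[:,2],rcond=None)[0]
print('face z=%.2f slopes %.4f %.4f'%(co[2]+co[0]*57,co[0],co[1]),f.sum())
zf=np.median(P[:,2])
F=Y[(m>0)&(abs(Y[...,2]-zf)<4)&(Y[...,0]>44)&(Y[...,0]<74)]
for lo in range(46,68,6):
    q=F[(F[:,0]>lo)&(F[:,0]<lo+6)]; print(lo+3,'y',q[:,1].min().round(2),q[:,1].max().round(2))
print('front edge x',np.percentile(F[:,0],[99,100]).round(1))
N=Y[g&(Y[...,0]>73)&(abs(Y[...,1])<20)]; print('nose x max',np.percentile(N[:,0],[50,98,100]).round(1),'y',N[:,1].min().round(1),N[:,1].max().round(1))
cs,hi=cv2.findContours(m,cv2.RETR_CCOMP,cv2.CHAIN_APPROX_NONE)
for cc,h in zip(cs,hi[0]):
    if h[3]>=0 and cv2.contourArea(cc)>100:
        q=Y[cc[:,0,1],cc[:,0,0]]; q=q[abs(q[:,2]-zf)<4]; print('hole',cv2.minEnclosingCircle(q[:,:2].astype(np.float32)))
E
python3 held.py j1
python3 - <<'E'
import numpy as np
a=np.load('w3.npz'); print(list(a))
E
```

```text
face z=-13.67 slopes -0.0321 0.0040 6957
49 y -28.16 28.09
55 y -28.0 27.77
61 y -28.26 27.91
67 y -28.09 27.63
front edge x [73.6 74. ]
nose x max [79.  84.8 85. ] y -14.9 14.7
hole ((61.54023742675781, -0.27193164825439453), 6.078642845153809)
['im', 'X']
```

```bash
python3 - <<'E'
import numpy as np
for n in ['w1','w2','w3','j1']:
    X=np.load(n+'.npz')['X'].reshape(-1,3); X=X[abs(X[:,2])<.004]
    A=np.c_[X[:,:2]-[.53,-.15],np.ones(len(X))]; print(n,np.linalg.lstsq(A,X[:,2],rcond=None)[0].round(4))
E
sed -i "s/^n=sys.argv.*npz');/n=sys.argv[1]; z=np.load(n+'.npz');/" held.py
```

```text
w1 [ 0.002   0.0004 -0.0001]
w2 [0.0038 0.0023 0.    ]
w3 [ 0.0022  0.0008 -0.0001]
j1 [ 0.0022 -0.0001 -0.0003]
```

Run:
```python
import numpy as np,cv2
for n,o,h in [('w3',(.5394,-.2484),82.4),('j1',(.5209,-.154),15.5)]:
    z=np.load(n+'.npz'); X=z['X']; im=z['im']; H,S,V=cv2.split(cv2.cvtColor(im,cv2.COLOR_BGR2HSV))
    a=np.radians(h); d=X[...,:2]-np.array(o); u=d[...,0]*np.cos(a)+d[...,1]*np.sin(a); v=d[...,0]*np.sin(a)-d[...,1]*np.cos(a)
    m=(H>45)&(H<75)&(S>100)&(u>.045)&(u<.069)&(abs(v)<.025); P=np.c_[u[m],v[m],np.ones(m.sum())]; print(n,np.linalg.lstsq(P,X[...,2][m],rcond=None)[0].round(4),m.sum())
    m=(H>45)&(H<75)&(S>100)&(u>-.03)&(u<.03)&(abs(v)<.022); P=np.c_[u[m],v[m],np.ones(m.sum())]; print(n,np.linalg.lstsq(P,X[...,2][m],rcond=None)[0].round(4),m.sum())
```

```text
w3 [ 0.0252 -0.0117  0.1667] 6681
w3 [0.0952 0.0552 0.1711] 11742
j1 [ 0.0221 -0.0034  0.2826] 6565
j1 [0.1286 0.0106 0.2882] 11716
```

```bash
python3 -c "
from h import *
plan(0.5319,0.0041,0.15,17.9)"
```

```text
tool shift mm [  57.9 -148.4  120.5] head 15.64 roll -2.25724400430974 t 7.6 q7 [ 0.36  0.25 -0.24  1.79  0.07  1.14 -1.2 ] tilt 2.07 F [-0.1  0.3 -1.8] w 54.6
```

Call:
apply_moves(increments=[50,11,-30,0,-1,50,11,-30,0,-1,50,11,-30,0,0,50,11,-30,0,0,50,11,-30,0,0,50,0,0,30,0,50,0,0,30,0,50,0,0,30,0,50,0,0,30,0,50,0,0,0,0])

```text
t: 8.85
eef_pos: [0.5274, 0.0102, 0.1496]
tool_rot: [-0.001, 0.988, 0.154, -0.015]
contact_force: [-0.3, -0.3, -0.9]
gripper_width: 0.635
```

```bash
python3 j.py j2; python3 held.py j2; python3 -c "
from h import *
plan(0.5319,0.0041,0.15,17.9)"
```

```text
tool shift mm [-0.3  5.5  1. ] head 17.73 roll 0.03132460397171144 t 8.9 q7 [ 0.13  0.37 -0.33  1.94  0.15  0.88 -1.54] tilt 1.57 F [ 0.3  0.1 -1. ] w 54.7
[[ 0.9522  0.3044 -0.0272  0.5287]
 [ 0.3044 -0.9525 -0.0028  0.0103]
 [-0.0267 -0.0057 -0.9996  0.151 ]
 [ 0.      0.      0.      1.    ]]
face z=-13.86 slopes -0.0140 -0.0017 6962
49 y -27.97 28.23
55 y -27.93 28.25
61 y -28.02 27.79
67 y -27.99 27.94
front edge x [73.6 74. ]
nose x max [79.  84.8 85. ] y -14.8 14.8
hole ((61.55299377441406, -0.21575689315795898), 6.064027309417725)
tool shift mm [1.2 6.9 1. ] head 17.73 roll -0.1686753960283056 t 8.9 q7 [ 0.13  0.37 -0.33  1.94  0.15  0.88 -1.54] tilt 1.57 F [ 0.3  0.1 -1. ] w 54.7
```

View pics/j2.png

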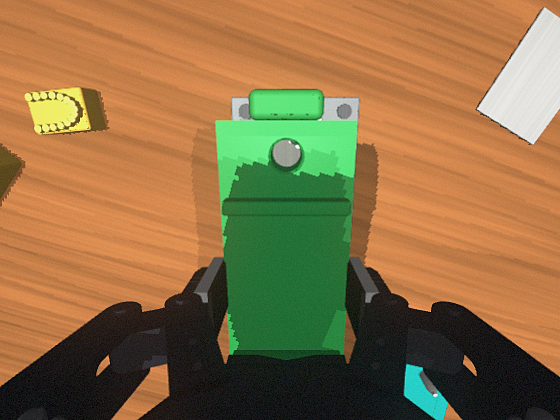

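```bash
cat > st.py <<'E'
from h import *
import sys
z=np.load(sys.argv[1]+'.npz'); im=z['im']; X=z['X']; W=z['W']
T=W@np.linalg.inv(np.array(get_calibration('wrist')['T_tool_cam']))
b=X[125:185,255:320]; m=(b[...,2]>.05)&(b[...,2]<.07); P=b[m]
print(m.sum()); 
if m.sum(): print('stud world',P.mean(0).round(4),P.max(0).round(4),P.min(0).round(4)); 
h=np.radians(17.9); print('jig axis expects stud',(.5333+.058*np.cos(h)).round(4),(.0046+.058*np.sin(h)).round(4))
print('held hole world', (T@[.0595,-.0002,0,1])[:3].round(4))
E
python3 st.py j2
```

```text
16
stud world [0.5846 0.0232 0.058 ] [0.5855 0.0261 0.0609] [0.5836 0.0203 0.0558]
jig axis expects stud 0.5885 0.0224
held hole world [0.584  0.0285 0.1478]
```

Call:
apply_moves(increments=[50,1,6,0,0,50,0,0,15,0,50,0,0,15,0,50,0,0,15,0,50,0,0,3,0,50,0,0,0,0])

```text
t: 9.65
eef_pos: [0.5327, 0.0045, 0.1026]
tool_rot: [-0.0, 0.988, 0.154, -0.011]
contact_force: [0.0, 0.1, -1.1]
gripper_width: 0.636
```

```bash
python3 j.py j3; python3 st.py j3; python3 -c "
from h import *
plan(0.5319,0.0041,0.085,17.9)"
```

```text
tool shift mm [ -3.4  -1.6 -47.2] head 17.7 roll 0.001296381804650082 t 9.7 q7 [ 0.12  0.44 -0.31  1.97  0.18  0.78 -1.56] tilt 1.28 F [ 0.3  0.1 -1.7] w 54.8
[[ 0.9524  0.304  -0.0221  0.5327]
 [ 0.304  -0.9527 -0.0026  0.0044]
 [-0.0219 -0.0043 -0.9998  0.1027]
 [ 0.      0.      0.      1.    ]]
221
stud world [0.5887 0.0226 0.0604] [0.5931 0.0273 0.0654] [0.5835 0.0178 0.0506]
jig axis expects stud 0.5885 0.0224
held hole world [0.5893 0.0227 0.1013]
tool shift mm [-0.4  0.1 17.8] head 17.7 roll -0.19870361819536697 t 9.7 q7 [ 0.12  0.44 -0.31  1.97  0.18  0.78 -1.56] tilt 1.28 F [ 0.3  0.1 -1.7] w 54.8
```

View pics/j3.png

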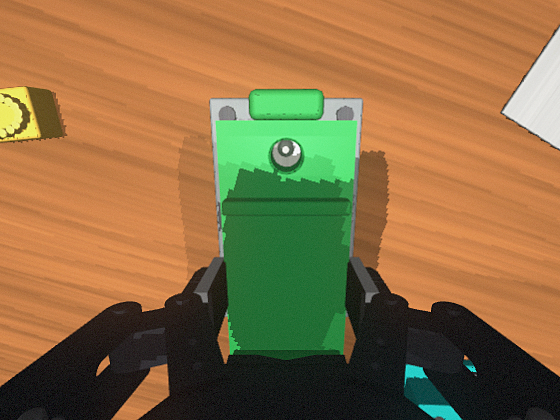

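The stud shows centred in the nose hole at (287,153), and the measured positions agree to about 0.5 mm. Lowering now.

Call:
apply_moves(increments=[50,0,0,12,-0.2,50,0,0,10,0,50,0,0,4,0,50,0,0,0,0])

```text
t: 10.2
eef_pos: [0.5324, 0.0044, 0.0753]
tool_rot: [-0.0, 0.988, 0.156, -0.011]
contact_force: [0.6, 0.8, -2.7]
gripper_width: 0.637
```

```bash
python3 j.py j4; python3 st.py j4; python3 -c "
from h import *
plan(0.5319,0.0041,0.0465,17.9)"
```

```text
tool shift mm [ -3.8  -1.6 -74.4] head 17.91 roll 0.2143647075931483 t 10.25 q7 [ 0.11  0.48 -0.3   1.99  0.21  0.72 -1.57] tilt 1.2 F [-0.   0.2 -1.8] w 54.6
[[ 0.9513  0.3075 -0.0209  0.5326]
 [ 0.3075 -0.9515 -0.0025  0.0044]
 [-0.0206 -0.0041 -0.9998  0.0755]
 [ 0.      0.      0.      1.    ]]
323
stud world [0.5884 0.0226 0.0609] [0.593 0.028 0.07 ] [0.5825 0.0159 0.0513]
jig axis expects stud 0.5885 0.0224
held hole world [0.589  0.0229 0.0741]
tool shift mm [-0.2  0.2 29.1] head 17.91 roll 0.014364707593159665 t 10.25 q7 [ 0.11  0.48 -0.3   1.99  0.21  0.72 -1.57] tilt 1.2 F [-0.   0.2 -1.8] w 54.6
```

View pics/j4.png

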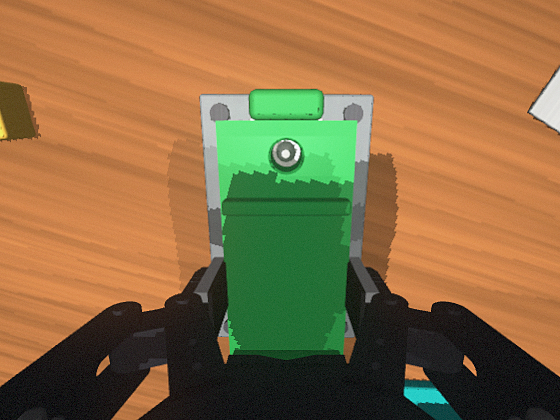

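The alignment still holds. Lowering further.

Call:
apply_moves(increments=[50,0,0,8,0,50,0,0,8,0,50,0,0,6,0,50,0,0,0,0])

```text
t: 10.75
eef_pos: [0.5322, 0.0044, 0.0522]
tool_rot: [-0.0, 0.988, 0.156, -0.01]
contact_force: [-0.6, -0.2, -1.8]
gripper_width: 0.638
```

```bash
python3 -c "
from h import *
plan(0.5319,0.0041,0.0465,17.9)"
```

```text
tool shift mm [-0.3  0.2  5.7] head 17.91 roll 0.010182074755448411 t 10.75 q7 [ 0.1   0.52 -0.29  2.    0.22  0.67 -1.59] tilt 1.18 F [-0.6 -0.2 -1.8] w 54.5
```

Call:
apply_moves(increments=[50,0,0,3,0,50,0,0,2,0,50,0,0,2,0,50,0,0,0,0])

```text
t: 11.25
eef_pos: [0.5326, 0.0044, 0.0464]
tool_rot: [-0.0, 0.988, 0.156, -0.01]
contact_force: [-1.2, 1.0, -1.3]
gripper_width: 0.64
```

```bash
python3 j.py j5; python3 g.py j5 .04; python3 -c "
from h import *
X=np.load('j5.npz')['X']
plan(0.5319,0.0041,0.0465,17.9)"
```

```text
tool shift mm [  -4.3   -1.7 -103.6] head 17.9 roll 0.19698616525946022 t 11.3 q7 [ 0.1   0.52 -0.28  2.    0.23  0.66 -1.59] tilt 1.14 F [-0.9  0.2  0.2] w 54.5
[[ 0.9514  0.3072 -0.0196  0.5326]
 [ 0.3072 -0.9516 -0.0029  0.0044]
 [-0.0196 -0.0033 -0.9998  0.0464]
 [ 0.      0.      0.      1.    ]]
ribs rect (537.2139282226562, 4.838977813720703) 77.68700408935547 52.15232467651367 19.26346206665039 2118
all ((555.1951904296875, 11.696483612060547), (122.92385864257812, 56.28968048095703), 17.832931518554688)
hole [286.2 154.3] ((589.3355102539062, 22.638395309448242), 6.768618106842041) 0.0561
tool shift mm [-0.8  0.1 -0.1] head 17.9 roll -0.0030138347405284094 t 11.3 q7 [ 0.1   0.52 -0.28  2.    0.23  0.66 -1.59] tilt 1.14 F [-0.9  0.2  0.2] w 54.5
```

View pics/j5.png

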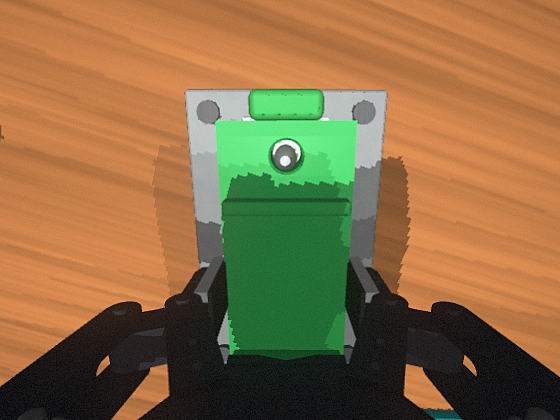

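Call:
apply_moves(increments=[50,0,0,1.5,0,50,0,0,1.5,0,50,0,0,0,0])

```text
t: 11.68
eef_pos: [0.5326, 0.0045, 0.0465]
tool_rot: [0.0, 0.988, 0.155, -0.01]
contact_force: [-0.7, 0.8, -1.1]
gripper_width: 0.637
```

```bash
python3 -c "
from h import *
plan(0.5319,0.0041,0.0465,17.9)"; python3 j.py j6; python3 -c "
from h import *
z=np.load('j6.npz');X=z['X'];b=X[128:150,222:265,2]; print(np.nanmedian(b)); b=X[128:150,310:350,2]; print(np.nanmedian(b)); print(np.nanmedian(X[185:196,230:340,2]))"
```

```text
tool shift mm [-0.8  0.1 -0. ] head 17.88 roll -0.02174121776897664 t 11.675 q7 [ 0.1   0.52 -0.28  2.01  0.23  0.66 -1.59] tilt 1.14 F [-0.7  0.8 -1.1] w 54.4
tool shift mm [  -4.4   -1.5 -103.5] head 17.88 roll 0.17964934638231966 t 11.725 q7 [ 0.1   0.52 -0.28  2.01  0.23  0.66 -1.59] tilt 1.13 F [-1.5 -0.2  0.5] w 54.3
[[ 0.9515  0.307  -0.0194  0.5326]
 [ 0.307  -0.9517 -0.004   0.0045]
 [-0.0197 -0.0022 -0.9998  0.0464]
 [ 0.      0.      0.      1.    ]]
0.05967955567366967
0.05978955532627911
0.059808342684880056
```

Call:
apply_moves(increments=[50,0,0,4,0,50,0,0,4,0])

```text
t: 11.98
eef_pos: [0.5327, 0.0044, 0.0459]
tool_rot: [0.002, 0.988, 0.155, -0.011]
contact_force: [-18.7, -2.7, 54.9]
gripper_width: 0.64
```

```bash
python3 -c "
from h import *
plan(0.5319,0.0041,0.0465,17.9)"; python3 j.py j7; python3 -c "
from h import *
z=np.load('j7.npz');X=z['X'];b=X[128:150,222:265,2]; print(np.nanmedian(b)); b=X[128:150,310:350,2]; print(np.nanmedian(b)); print(np.nanmedian(X[185:196,230:340,2]))"
```

```text
tool shift mm [-0.9  0.1 -0.6] head 17.81 roll -0.08631246648221236 t 11.975 q7 [ 0.09  0.53 -0.28  2.    0.23  0.66 -1.6 ] tilt 1.23 F [-18.7  -2.7  54.9] w 54.6
tool shift mm [  -4.6   -1.3 -104. ] head 17.82 roll 0.12323514367130883 t 12.025 q7 [ 0.09  0.53 -0.28  2.    0.23  0.66 -1.6 ] tilt 1.22 F [-17.3  -1.9  49.2] w 54.2
[[ 9.518e-01  3.061e-01 -2.010e-02  5.327e-01]
 [ 3.060e-01 -9.520e-01 -7.200e-03  4.500e-03]
 [-2.130e-02  7.000e-04 -9.998e-01  4.590e-02]
 [ 0.000e+00  0.000e+00  0.000e+00  1.000e+00]]
0.05962714894938387
0.059711119816133085
0.059660237413874606
```

The plate is solidly home: 55 N of resistance and its face at 59.7 mm. I relax the push, then open.

Call:
apply_moves(increments=[50,0,0,0,0,50,0,0,0,0,85,0,0,0,0,85,0,0,0,0,85,0,0,0,0,85,0,0,0,0])

```text
t: 12.78
eef_pos: [0.5335, 0.0045, 0.0457]
tool_rot: [0.002, 0.988, 0.155, -0.01]
contact_force: [-1.2, -0.7, 0.9]
gripper_width: 0.996
```

Call:
apply_moves(increments=[85,0,0,-15,0,85,0,0,-30,0,85,0,0,-40,0,85,0,0,-40,0,85,0,0,-30,0,85,0,0,0,0])

```text
t: 13.52
eef_pos: [0.537, 0.0061, 0.2107]
tool_rot: [0.002, 0.988, 0.155, -0.008]
contact_force: [0.5, 0.5, 0.3]
gripper_width: 0.995
```

```bash
python3 j.py j8; python3 g.py j8 .04; python3 -c "
from h import *
plan(0.466,0.294,0.2,25)"
```

```text
tool shift mm [-5.  -1.  59.5] head 17.86 roll 0.16160451639620987 t 13.575 q7 [ 0.15  0.3  -0.34  1.88  0.12  1.   -1.5 ] tilt 1.08 F [0.9 0.1 0.4] w 85.1
[[ 9.516e-01  3.067e-01 -1.760e-02  5.361e-01]
 [ 3.067e-01 -9.518e-01 -6.500e-03  5.900e-03]
 [-1.880e-02  8.000e-04 -9.998e-01  2.093e-01]
 [ 0.000e+00  0.000e+00  0.000e+00  1.000e+00]]
ribs rect (534.5678100585938, 4.024295806884766) 81.78382873535156 51.216156005859375 17.897445678710938 724
all ((539.3845825195312, 6.315341949462891), (154.86248779296875, 55.46491241455078), 17.81260871887207)
hole [299.2 259.5] ((483.36285400390625, -25.522411346435547), 7.7453694343566895) 0.0573
hole [272.1 259.3] ((475.15655517578125, 0.9853183627128601), 7.738913059234619) 0.0575
hole [286.3 143.7] ((589.9146728515625, 22.33700942993164), 7.3176984786987305) 0.0586
tool shift mm [  21.8 -295.7    8.7] head 17.86 roll -7.1383954836038015 t 13.575 q7 [ 0.15  0.3  -0.34  1.88  0.12  1.   -1.5 ] tilt 1.08 F [0.9 0.1 0.4] w 85.1
```

View pics/j8.png

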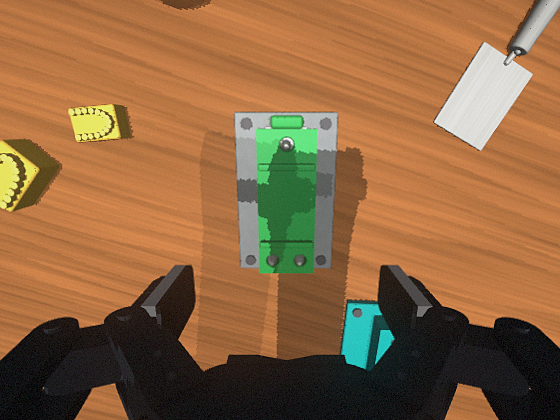

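The former sits on all three studs at (287,145), (272,260) and (299,260). Next, the large model.

Call:
apply_moves(increments=[85,0,-40,0,0,85,0,-40,0,0,85,0,-40,0,0,85,0,-40,0,0,85,0,-40,0,0,85,0,-40,0,0,85,0,-30,0,0,85,0,0,0,0])

```text
t: 14.58
eef_pos: [0.4457, 0.2674, 0.2024]
tool_rot: [0.003, 0.988, 0.154, -0.016]
contact_force: [0.3, -0.8, 0.1]
gripper_width: 0.995
```

```bash
cat > m.py <<'E'
from h import *
import sys
n=sys.argv[1]
o,im,d,K,D,W=grab('wrist'); X=cloud(d,K,D,W); cv2.imwrite(f'pics/{n}.png',im); np.savez(n+'.npz',im=im,X=X,K=K,D=D,W=W)
H,S,V=cv2.split(cv2.cvtColor(im,cv2.COLOR_BGR2HSV))
m=((H>18)&(H<38)&(S>110)&(X[...,2]>.022)&(X[...,2]<.06)).astype(np.uint8)
k,l,st,c=cv2.connectedComponentsWithStats(m)
for i in range(1,k):
    if st[i,4]<80: continue
    P=X[l==i]; zz=np.percentile(P[:,2],[50,98]); Q=P[P[:,2]>zz[0]-.004]
    print(c[i].round(),st[i,4],zz.round(4),cv2.minAreaRect((Q[:,:2]*1000).astype(np.float32)))
plan(0.466,0.294,0.2,25); print(toolT(get_obs()).round(4))
E
python3 m.py m1
```

```text
[368. 112.] 1471 [0.0252 0.0324] ((547.8334350585938, 214.62835693359375), (33.78125, 47.857967376708984), 22.98713493347168)
[270. 167.] 2745 [0.0338 0.0432] ((467.7788391113281, 290.92938232421875), (45.57646942138672, 64.02011108398438), 65.861572265625)
tool shift mm [ 27.4 -20.9   1.2] head 17.65 roll -7.352743484926293 t 14.625 q7 [-0.26  0.31 -0.47  1.91  0.16  0.99 -2.06] tilt 1.88 F [-0.3  0.6 -0.1] w 84.8
[[ 0.9524  0.3032 -0.0302  0.4463]
 [ 0.303  -0.9529 -0.0125  0.2658]
 [-0.0326  0.0028 -0.9995  0.2022]
 [ 0.      0.      0.      1.    ]]
```

View pics/m1.png

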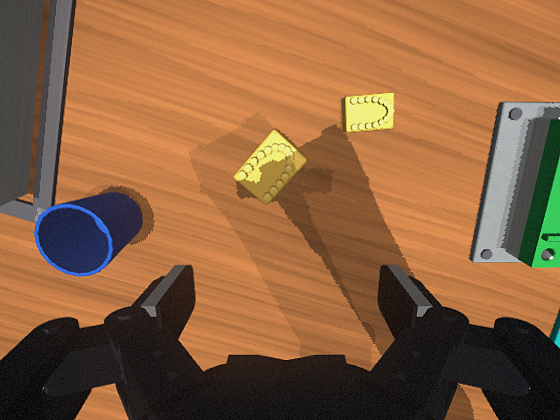

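The large model is at (270,167), measured 64 x 46 mm with its top at 34/43 mm. The small one, about 48 x 34 mm, is at (368,112). Joint 7 would come close to its limit at heading -24°, so I take the half-turned grasp at heading 155.9°.

Call:
apply_moves(increments=[85,0,0,0,-8,85,0,0,0,-8,85,0,0,0,-8,85,0,0,0,-8,85,0,0,0,0])

```text
t: 15.25
eef_pos: [0.4474, 0.2567, 0.1989]
tool_rot: [0.001, 0.906, 0.423, -0.02]
contact_force: [0.7, -0.8, -0.3]
gripper_width: 0.994
```

```bash
python3 -c "
from h import *
plan(0.4678,0.2909,0.2,155.9); print(toolT(get_obs()).round(4))"
```

```text
tool shift mm [39.2 -6.4 -2.5] head 50.06 roll -105.84145756506291 t 15.25 q7 [-0.16  0.33 -0.57  1.91  0.2   1.   -1.52] tilt 2.3 F [ 0.7 -0.8 -0.3] w 84.9
[[ 0.6416  0.7663 -0.035   0.4474]
 [ 0.7662 -0.6423 -0.0196  0.2567]
 [-0.0375 -0.0142 -0.9992  0.1989]
 [ 0.      0.      0.      1.    ]]
```

Call:
apply_moves(increments=[85,5,0,0,-4,85,5,0,0,-4,85,5,0,0,-4,85,5,0,0,-4,85,5,0,0,-4,85,5,0,0,-4,85,5,0,0,-4,85,5,0,0,-4,85,0,0,0,0])

```text
t: 16.38
eef_pos: [0.4678, 0.2822, 0.1939]
tool_rot: [-0.002, 0.762, 0.647, -0.024]
contact_force: [-0.6, -0.2, 0.0]
gripper_width: 0.993
```

```bash
python3 -c "
from h import *
plan(0.4678,0.2909,0.2,155.9); print(toolT(get_obs()).round(4))"
```

```text
tool shift mm [ 8.4 -1.7 -6.4] head 80.64 roll -75.25781000649984 t 16.375 q7 [-0.13  0.41 -0.67  1.83  0.28  1.05 -1.07] tilt 2.77 F [-0.6 -0.2  0. ] w 84.8
[[ 0.1625  0.9859 -0.0396  0.4678]
 [ 0.9861 -0.1637 -0.0277  0.2822]
 [-0.0337 -0.0345 -0.9988  0.1939]
 [ 0.      0.      0.      1.    ]]
```

Call:
apply_moves(increments=[85,0,0,20,0,85,0,0,20,0,85,0,0,20,0,85,0,0,20,0,85,0,0,0,0])

```text
t: 17.0
eef_pos: [0.4658, 0.2754, 0.1113]
tool_rot: [-0.001, 0.769, 0.638, -0.025]
contact_force: [0.4, 0.0, -0.7]
gripper_width: 0.997
```

```bash
python3 -c "
from h import *
plan(0.4678,0.2909,0.2,155.9); print(toolT(get_obs()).round(4))"
```

```text
tool shift mm [ 12.3  -3.8 -89.1] head 79.38 roll -76.51696626950461 t 17.0 q7 [-0.17  0.51 -0.62  1.91  0.36  0.89 -1.16] tilt 2.87 F [ 0.4  0.  -0.7] w 85.1
[[ 0.1841  0.9821 -0.0395  0.4658]
 [ 0.9822 -0.1854 -0.0308  0.2754]
 [-0.0376 -0.0331 -0.9987  0.1113]
 [ 0.      0.      0.      1.    ]]
```

Call:
apply_moves(increments=[85,0,0,0,8,85,0,0,0,8,85,0,0,0,8,85,0,0,0,0])

```text
t: 17.5
eef_pos: [0.4676, 0.2748, 0.1145]
tool_rot: [0.005, 0.89, 0.455, -0.023]
contact_force: [0.9, 0.1, 0.4]
gripper_width: 0.997
```

```bash
python3 -c "
from h import *
plan(0.4678,0.2909,0.2,155.9); print(toolT(get_obs()).round(4))"
```

```text
tool shift mm [  9.2 -10.3 -85.9] head 54.15 roll -101.75000906851237 t 17.5 q7 [-0.24  0.48 -0.52  1.91  0.3   0.87 -1.54] tilt 2.7 F [0.9 0.1 0.4] w 85.1
[[ 0.5851  0.8102 -0.0367  0.4676]
 [ 0.8097 -0.5861 -0.0297  0.2748]
 [-0.0455 -0.0123 -0.9989  0.1145]
 [ 0.      0.      0.      1.    ]]
```

Call:
apply_moves(increments=[85,40,0,0,0,85,40,0,0,0,85,0,0,0,0])

```text
t: 17.88
eef_pos: [0.5167, 0.3404, 0.1128]
tool_rot: [0.005, 0.889, 0.457, -0.022]
contact_force: [-0.4, -0.8, 0.3]
gripper_width: 0.994
```

```bash
python3 -c "
from h import *
plan(0.4678,0.2909,0.2,155.9); print(toolT(get_obs()).round(4))"
```

```text
tool shift mm [-72.5 -11.9 -84. ] head 54.4 roll -101.4988928356425 t 17.875 q7 [-0.32  0.59 -0.5   1.73  0.33  0.95 -1.58] tilt 2.6 F [-0.4 -0.8  0.3] w 84.9
[[ 0.5815  0.8128 -0.0345  0.5167]
 [ 0.8123 -0.5825 -0.0295  0.3404]
 [-0.0441 -0.0109 -0.999   0.1128]
 [ 0.      0.      0.      1.    ]]
```

Call:
apply_moves(increments=[85,-40,0,0,0,85,-40,0,0,0,85,0,0,0,0])

```text
t: 18.25
eef_pos: [0.4682, 0.2719, 0.1166]
tool_rot: [0.006, 0.888, 0.459, -0.023]
contact_force: [0.5, -0.4, 0.5]
gripper_width: 0.993
```

```bash
python3 -c "
from h import *
plan(0.4678,0.2909,0.2,155.9); print(toolT(get_obs()).round(4))"
```

```text
tool shift mm [ 11.4 -12.2 -83.9] head 54.64 roll -101.26345265400404 t 18.25 q7 [-0.23  0.48 -0.52  1.92  0.3   0.88 -1.53] tilt 2.68 F [ 0.5 -0.4  0.5] w 84.8
[[ 0.5782  0.8152 -0.0353  0.4682]
 [ 0.8147 -0.5791 -0.0308  0.2719]
 [-0.0455 -0.011  -0.9989  0.1166]
 [ 0.      0.      0.      1.    ]]
```

Rolling towards 155.9° steadily builds up tilt, and rolling back undoes it. So I go the other way to about -12°, within joint 7's range, and let the closing pads turn the model the last 12° into line.

Call:
apply_moves(increments=[85,0,0,0,8,85,0,0,0,8,85,0,0,0,8,85,0,0,0,8,85,0,0,0,8,85,0,0,0,8,85,0,0,0,6,85,0,0,0,0])

```text
t: 19.25
eef_pos: [0.4707, 0.2733, 0.1201]
tool_rot: [0.013, 1.0, -0.005, -0.015]
contact_force: [-0.0, -0.2, 0.8]
gripper_width: 0.994
```

```bash
python3 m.py m2; python3 -c "
from h import *
plan(0.4678,0.2909,0.1,-12)"
```

```text
[362. 114.] 2602 [0.0251 0.0322] ((547.7738647460938, 214.6798858642578), (33.9034538269043, 47.623870849609375), 22.957117080688477)
[261. 221.] 4667 [0.0338 0.0432] ((467.7242126464844, 290.97552490234375), (45.53833770751953, 63.92003631591797), 65.78794860839844)
tool shift mm [ -7.3 -18.5 -80.3] head -0.58 roll -25.58469551540051 t 19.3 q7 [-0.4   0.44 -0.3   1.92  0.17  0.85 -2.38] tilt 2.33 F [ 0.7  0.9 -0.6] w 85.1
[[ 0.9995 -0.0094 -0.0306  0.4707]
 [-0.0102 -0.9996 -0.0268  0.2733]
 [-0.0303  0.0271 -0.9992  0.1201]
 [ 0.      0.      0.      1.    ]]
tool shift mm [ -2.5 -18.1  19.7] head -0.58 roll 11.415304484599488 t 19.3 q7 [-0.4   0.44 -0.3   1.92  0.17  0.85 -2.38] tilt 2.33 F [ 0.7  0.9 -0.6] w 85.1
```

View pics/m2.png

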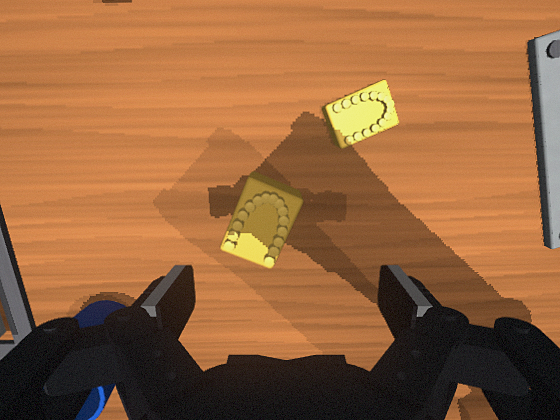

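Call:
apply_moves(increments=[85,0,0,0,8,85,0,0,0,7,85,0,0,0,0])

```text
t: 19.68
eef_pos: [0.4711, 0.2736, 0.1204]
tool_rot: [0.015, 0.991, -0.135, -0.013]
contact_force: [-0.4, -0.1, 0.1]
gripper_width: 0.998
```

```bash
python3 -c "
from h import *
plan(0.4678,0.291,0.07,-16);print(toolT(get_obs()).round(4))"
```

```text
tool shift mm [ -6.7 -17.6  50. ] head -15.5 roll 0.4997084122037734 t 19.675 q7 [-0.45  0.43 -0.24  1.93  0.14  0.84 -2.61] tilt 2.29 F [-0.4 -0.1  0.1] w 85.2
[[ 0.9634 -0.2664 -0.0302  0.4711]
 [-0.2672 -0.9633 -0.0261  0.2736]
 [-0.0222  0.0332 -0.9992  0.1204]
 [ 0.      0.      0.      1.    ]]
```

Call:
apply_moves(increments=[85,-6,-17,0,0,85,0,0,20,0,85,0,0,20,0,85,0,0,10,0,85,0,0,0,0])

```text
t: 20.3
eef_pos: [0.4682, 0.2972, 0.0695]
tool_rot: [0.013, 0.992, -0.127, -0.013]
contact_force: [-0.0, 0.1, 0.3]
gripper_width: 0.996
```

```bash
python3 -c "
from h import *
plan(0.4678,0.291,0.009,-16);print(toolT(get_obs()).round(4))"
```

```text
tool shift mm [ 2.5  4.4 60.6] head -14.61 roll 1.3905642744915951 t 20.3 q7 [-0.49  0.52 -0.24  1.93  0.17  0.75 -2.65] tilt 2.07 F [-0.   0.1  0.3] w 85.1
[[ 0.9674 -0.2515 -0.0289  0.4682]
 [-0.2522 -0.9674 -0.0217  0.2972]
 [-0.0225  0.0282 -0.9993  0.0695]
 [ 0.      0.      0.      1.    ]]
```

Call:
apply_moves(increments=[85,1,5,0,1,85,1,0,15,0,85,0,0,15,0,85,0,0,15,0,85,0,0,10,0,85,0,0,0,0])

```text
t: 21.05
eef_pos: [0.4678, 0.2906, 0.0115]
tool_rot: [0.012, 0.991, -0.136, -0.012]
contact_force: [0.9, 0.4, 0.0]
gripper_width: 0.996
```

```bash
python3 m.py m3; python3 -c "
from h import *
plan(0.4678,0.291,0.008,-16);print(toolT(get_obs()).round(4))"
```

```text
[424.  56.] 9948 [0.0253 0.0323] ((547.580078125, 214.8790740966797), (33.880714416503906, 47.56227111816406), 22.702980041503906)
[288. 287.] 13943 [0.0339 0.0432] ((467.54241943359375, 291.09674072265625), (45.547454833984375, 64.72764587402344), 65.68856048583984)
tool shift mm [  -6.7    2.6 -187.9] head -15.64 roll -40.63558170030069 t 21.1 q7 [-0.51  0.6  -0.21  1.96  0.2   0.63 -2.69] tilt 1.97 F [-0.5  0.1 -0.5] w 84.9
[[ 0.9628 -0.2689 -0.0275  0.468 ]
 [-0.2695 -0.9628 -0.0206  0.2908]
 [-0.0209  0.0273 -0.9994  0.012 ]
 [ 0.      0.      0.      1.    ]]
tool shift mm [-0.2 -0.2  4. ] head -15.64 roll 0.3644182996993095 t 21.1 q7 [-0.51  0.6  -0.21  1.96  0.2   0.63 -2.69] tilt 1.97 F [-0.5  0.1 -0.5] w 84.9
[[ 0.9628 -0.2689 -0.0275  0.468 ]
 [-0.2695 -0.9628 -0.0206  0.2908]
 [-0.0209  0.0273 -0.9994  0.012 ]
 [ 0.      0.      0.      1.    ]]
```

View pics/m3.png

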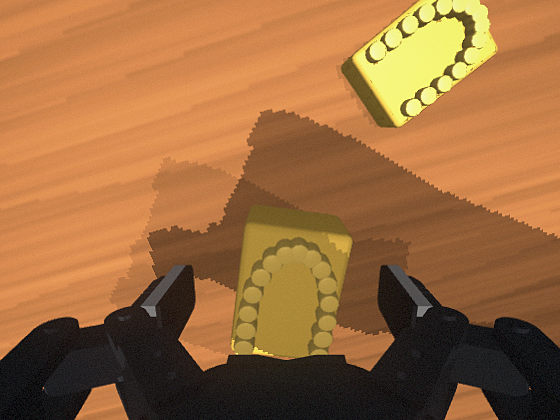

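There is range left on joint 7, so I align a further 6° and then close.

Call:
apply_moves(increments=[85,0,0,2,3,85,0,0,0,3,85,0,0,0,0])

```text
t: 21.48
eef_pos: [0.4689, 0.2916, 0.0111]
tool_rot: [0.012, 0.982, -0.189, -0.011]
contact_force: [0.2, 0.1, -0.0]
gripper_width: 0.995
```

```bash
python3 -c "
from h import *
plan(0.4676,0.291,0.008,-24.2);print(toolT(get_obs()).round(4))"
```

```text
tool shift mm [-0.9  1.   3.1] head -21.77 roll 2.4252159891331644 t 21.475 q7 [-0.53  0.6  -0.18  1.97  0.17  0.62 -2.77] tilt 1.83 F [ 0.2  0.1 -0. ] w 85.0
[[ 0.9285 -0.3704 -0.0256  0.4689]
 [-0.3709 -0.9285 -0.0191  0.2916]
 [-0.0167  0.0272 -0.9995  0.0111]
 [ 0.      0.      0.      1.    ]]
```

Call:
apply_moves(increments=[40,0,0,0,0,40,0,0,0,0,40,0,0,0,0,40,0,0,0,0,40,0,0,0,0,40,0,0,0,0], squeeze=40)

```text
t: 22.22
eef_pos: [0.4691, 0.2914, 0.012]
tool_rot: [0.012, 0.982, -0.188, -0.011]
contact_force: [-0.5, -1.1, 2.2]
gripper_width: 0.528
```

```bash
python3 m.py m4; python3 -c "
from h import *
plan(0.4676,0.291,0.008,-24.2);print(toolT(get_obs()).round(4))"
```

```text
[400.  48.] 8591 [0.0251 0.032 ] ((547.6744384765625, 214.73333740234375), (33.77224349975586, 47.903411865234375), 22.92172622680664)
[286. 288.] 13837 [0.034  0.0433] ((468.2952880859375, 293.29608154296875), (45.98582077026367, 64.22808074951172), 67.44158935546875)
tool shift mm [  -6.9    3.9 -187.9] head -21.66 roll -46.66109977120834 t 22.275 q7 [-0.53  0.6  -0.18  1.97  0.18  0.62 -2.77] tilt 1.8 F [-1.1 -0.9  1.4] w 45.4
[[ 0.9293 -0.3686 -0.0251  0.4692]
 [-0.3691 -0.9292 -0.019   0.2915]
 [-0.0163  0.0269 -0.9995  0.012 ]
 [ 0.      0.      0.      1.    ]]
tool shift mm [-1.2  0.9  4. ] head -21.66 roll 2.538900228791647 t 22.275 q7 [-0.53  0.6  -0.18  1.97  0.18  0.62 -2.77] tilt 1.8 F [-1.1 -0.9  1.4] w 45.4
[[ 0.9293 -0.3686 -0.0251  0.4692]
 [-0.3691 -0.9292 -0.019   0.2915]
 [-0.0163  0.0269 -0.9995  0.012 ]
 [ 0.      0.      0.      1.    ]]
```

View pics/m4.png

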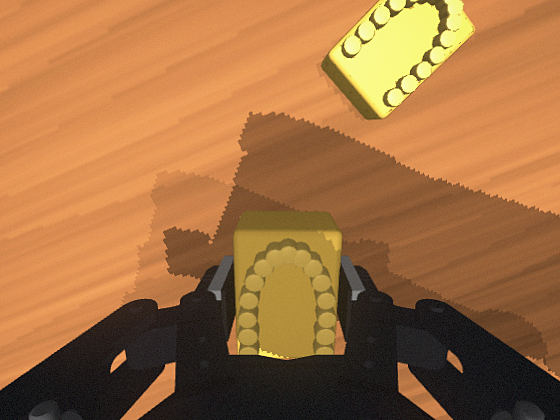

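Call:
apply_moves(increments=[40,0,0,-15,0,40,0,0,-30,0,40,0,0,-40,0,40,0,0,-40,0,40,0,0,-30,0,40,0,0,0,0])

```text
t: 23.02
eef_pos: [0.4724, 0.2946, 0.1741]
tool_rot: [0.012, 0.982, -0.187, -0.011]
contact_force: [0.6, -0.4, -2.3]
gripper_width: 0.53
```

```bash
python3 m.py m5; python3 -c "
from h import *
plan(0.5342,0.0045,0.16,17.85)
z=np.load('m5.npz');X=z['X'];T=toolT(get_obs());Y=(X-T[:3,3])@T[:3,:3]*1000
im=z['im'];H,S,V=cv2.split(cv2.cvtColor(im,cv2.COLOR_BGR2HSV)); m=(H>18)&(H<38)&(S>110)&(abs(Y[...,0])<45)&(abs(Y[...,1])<30)&(Y[...,2]<5)
P=Y[m];print(np.percentile(P,[0,1,50,99,100],axis=0).round(1).tolist())
"
```

```text
[339.  89.] 1091 [0.0252 0.0321] ((547.96923828125, 214.46246337890625), (33.60516357421875, 47.36139678955078), 22.847679138183594)
tool shift mm [ -5.7   2.8 -27.2] head -21.58 roll -46.582885388752004 t 23.075 q7 [-0.49  0.38 -0.23  1.86  0.1   0.95 -2.71] tilt 1.97 F [ 0.3 -0.1 -1.9] w 44.9
[[ 0.9297 -0.3672 -0.0277  0.4716]
 [-0.3678 -0.9297 -0.0204  0.2939]
 [-0.0183  0.0291 -0.9994  0.1726]
 [ 0.      0.      0.      1.    ]]
tool shift mm [164.9 245.7  16.8] head -21.58 roll -39.43288538875203 t 23.075 q7 [-0.49  0.38 -0.23  1.86  0.1   0.95 -2.71] tilt 1.97 F [ 0.3 -0.1 -1.9] w 44.9
[[-33.2, -29.4, -102.1], [-30.1, -24.2, -84.6], [9.1, -1.3, -23.6], [30.8, 20.9, 1.6], [31.3, 30.0, 4.9]]
```

View pics/m5.png

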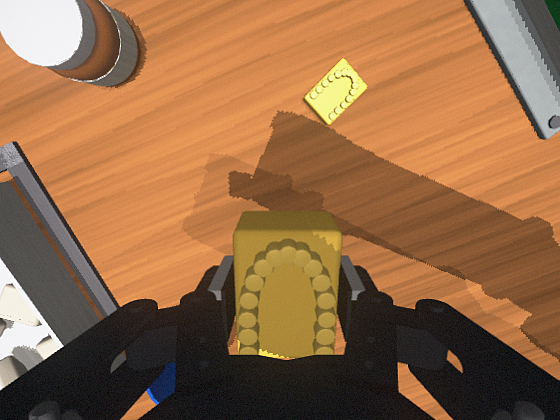

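Call:
apply_moves(increments=[40,24,35,0,0,40,24,35,0,0,40,24,35,0,0,40,24,35,0,0,40,24,35,0,0,40,24,35,0,0,40,20,30,0,-5,40,0,0,0,-8,40,0,0,0,-8,40,0,0,0,-8,40,0,0,0,-8,40,0,0,0,0])

```text
t: 24.58
eef_pos: [0.5242, -0.0017, 0.1574]
tool_rot: [0.009, 0.989, 0.145, -0.032]
contact_force: [-0.8, 0.1, -2.1]
gripper_width: 0.529
```

```bash
python3 -c "
from h import *
plan(0.5353,0.0049,0.13,17.85);print(toolT(get_obs()).round(4))"
```

```text
tool shift mm [14.3 -3.3 26.5] head 16.66 roll -1.193942015583417 t 24.575 q7 [ 0.06  0.36 -0.24  1.93  0.12  0.93 -1.52] tilt 3.82 F [-0.8  0.1 -2.1] w 45.1
[[ 0.9559  0.2871 -0.0611  0.5242]
 [ 0.286  -0.9579 -0.0263 -0.0017]
 [-0.0661  0.0077 -0.9978  0.1574]
 [ 0.      0.      0.      1.    ]]
```

Call:
apply_moves(increments=[40,7,-2,0,-1.2,40,7,-2,0,0,40,0,0,6,0,40,0,0,6,0,40,0,0,6,0,40,0,0,6,0,40,0,0,0,0])

```text
t: 25.45
eef_pos: [0.5343, 0.0064, 0.1289]
tool_rot: [0.008, 0.988, 0.153, -0.034]
contact_force: [-0.6, 0.3, -2.3]
gripper_width: 0.528
```

```bash
python3 -c "
from h import *
plan(0.5353,0.0049,0.13,17.85);print(toolT(get_obs()).round(4))"
```

```text
tool shift mm [ 0.4  1.7 -1.1] head 17.63 roll -0.2161806489430944 t 25.45 q7 [ 0.05  0.42 -0.23  1.92  0.14  0.88 -1.53] tilt 3.99 F [-0.6  0.3 -2.3] w 45.1
[[ 0.9507  0.3033 -0.0643  0.5343]
 [ 0.3022 -0.9529 -0.0266  0.0064]
 [-0.0693  0.0059 -0.9976  0.1289]
 [ 0.      0.      0.      1.    ]]
```

Call:
apply_moves(increments=[40,0,0,-40,0,40,0,0,-40,0,40,0,0,0,0])

```text
t: 25.82
eef_pos: [0.5393, 0.0084, 0.2105]
tool_rot: [0.008, 0.988, 0.153, -0.034]
contact_force: [-0.1, -0.1, -2.6]
gripper_width: 0.534
```

```bash
python3 -c "
from h import *
plan(0.5353,0.0049,0.13,17.85);print(toolT(get_obs()).round(4))"
```

```text
tool shift mm [ 0.8  1.7 80.7] head 17.62 roll -0.23415344735855115 t 25.825 q7 [ 0.06  0.33 -0.24  1.84  0.11  1.05 -1.5 ] tilt 4.05 F [-0.1 -0.1 -2.6] w 45.6
[[ 0.9507  0.303  -0.0655  0.5393]
 [ 0.3019 -0.953  -0.0266  0.0084]
 [-0.0704  0.0055 -0.9975  0.2105]
 [ 0.      0.      0.      1.    ]]
```

Call:
apply_moves(increments=[40,0,0,0,8,40,0,0,0,8,40,0,0,0,8,40,0,0,0,0])

```text
t: 26.32
eef_pos: [0.5369, 0.0076, 0.2072]
tool_rot: [0.016, 0.997, -0.062, -0.034]
contact_force: [-0.6, -0.2, -2.3]
gripper_width: 0.53
```

```bash
python3 -c "
from h import *
plan(0.5353,0.0049,0.13,17.85);print(toolT(get_obs()).round(4))"
```

```text
tool shift mm [ 3.8  0.1 77.2] head -7.13 roll -24.980194374943437 t 26.325 q7 [-0.    0.32 -0.17  1.85  0.08  1.05 -1.9 ] tilt 4.3 F [-0.6 -0.2 -2.3] w 45.3
[[ 0.9901 -0.1217 -0.0698  0.5369]
 [-0.1239 -0.9919 -0.0275  0.0076]
 [-0.0659  0.0359 -0.9972  0.2072]
 [ 0.      0.      0.      1.    ]]
```

Call:
apply_moves(increments=[40,0,-40,0,0,40,0,-40,0,0,40,0,0,0,0])

```text
t: 26.7
eef_pos: [0.5457, 0.0879, 0.202]
tool_rot: [0.016, 0.998, -0.058, -0.036]
contact_force: [-0.5, 0.2, -2.2]
gripper_width: 0.535
```

```bash
python3 -c "
from h import *
plan(0.5353,0.0049,0.13,17.85);print(toolT(get_obs()).round(4))"
```

```text
tool shift mm [ 4.3 80.9 74.9] head -6.7 roll -24.546750587339204 t 26.7 q7 [-0.12  0.36 -0.2   1.81  0.09  1.06 -2.04] tilt 4.48 F [-0.5  0.2 -2.2] w 45.7
[[ 0.9908 -0.114  -0.0727  0.5457]
 [-0.1163 -0.9928 -0.0283  0.0879]
 [-0.069   0.0365 -0.997   0.202 ]
 [ 0.      0.      0.      1.    ]]
```

Call:
apply_moves(increments=[40,2,40,0,0,40,2,40,0,0,40,0,0,0,-8,40,0,0,0,-8,40,0,0,0,-8,40,0,0,20,0,40,0,0,20,0,40,0,0,20,0,40,0,0,0,0])

```text
t: 27.82
eef_pos: [0.5318, -0.0054, 0.1389]
tool_rot: [0.01, 0.985, 0.166, -0.042]
contact_force: [-0.4, 0.5, -1.8]
gripper_width: 0.531
```

```bash
python3 -c "
from h import *
plan(0.5353,0.0049,0.11,17.85);print(toolT(get_obs()).round(4))"; python3 j.py p1; python3 g.py p1 .04
```

```text
tool shift mm [ 9.1 -8.7 28.1] head 19.12 roll 1.2675095324241283 t 27.825 q7 [ 0.07  0.41 -0.24  1.91  0.14  0.92 -1.48] tilt 4.97 F [-0.4  0.5 -1.8] w 45.3
[[ 0.9413  0.3279 -0.0801  0.5318]
 [ 0.3263 -0.9447 -0.0328 -0.0054]
 [-0.0864  0.0048 -0.9962  0.1389]
 [ 0.      0.      0.      1.    ]]
tool shift mm [ -0.1 -10.5 -10.3] head 19.1 roll 1.3955431368030986 t 27.875 q7 [ 0.07  0.41 -0.24  1.91  0.14  0.92 -1.48] tilt 4.86 F [ 0.7  0.6 -0.8] w 45.5
[[ 0.9416  0.3276 -0.0782  0.5327]
 [ 0.326  -0.9448 -0.0327 -0.0053]
 [-0.0846  0.0053 -0.9964  0.1398]
 [ 0.      0.      0.      1.    ]]
ribs rect (570.4756469726562, 16.3497314453125) 6.399205207824707 51.60507583618164 17.486675262451172 715
all ((569.637939453125, 16.067733764648438), (92.78264617919922, 55.94120407104492), 17.94236946105957)
hole [274.3 128.5] ((589.8339233398438, 22.36256217956543), 7.100626468658447) 0.0582
```

View pics/p1.png

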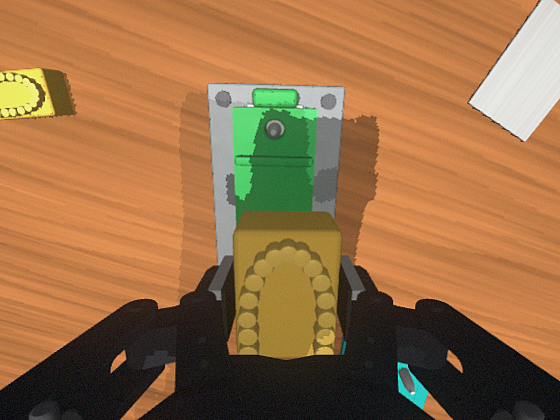

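```bash
python3 -c "
from h import *
plan(0.5345,0.0044,0.1,17.85)"
```

```text
tool shift mm [ 8.2 -8.7 39.2] head 19.1 roll 1.245543136803093 t 27.875 q7 [ 0.07  0.41 -0.24  1.91  0.14  0.92 -1.48] tilt 4.86 F [ 0.7  0.6 -0.8] w 45.5
```

Call:
apply_moves(increments=[40,3,-5,0,1,40,2,-4,8,0,40,0,0,10,0,40,0,0,10,0,40,0,0,8,0,40,0,0,0,0])

```text
t: 28.62
eef_pos: [0.5329, 0.0044, 0.1026]
tool_rot: [0.01, 0.987, 0.157, -0.04]
contact_force: [-0.3, -0.2, -2.6]
gripper_width: 0.531
```

```bash
cat > pc.py <<'E'
from h import *
import sys
n=sys.argv[1]
o,im,d,K,D,W=grab('wrist'); X=cloud(d,K,D,W); cv2.imwrite(f'pics/{n}.png',im); np.savez(n+'.npz',im=im,X=X,K=K,D=D,W=W)
T=toolT(o); G=T[:3,3]-.019*T[:3,2]
h=np.radians(17.85); e=np.array([np.cos(h),np.sin(h)]); f=np.array([-e[1],e[0]]); c=np.array([.5342,.0045])
print('G in former',((G[:2]-c)@e*1000).round(1),((G[:2]-c)@f*1000).round(1),'z',G[2].round(4),'tcp z',T[2,3].round(4),'tool axes z',T[2,:3].round(4))
U=(X[...,:2]-c)@e*1000; V2=(X[...,:2]-c)@f*1000; Z=X[...,2]*1000
H,S,V=cv2.split(cv2.cvtColor(im,cv2.COLOR_BGR2HSV)); g=(H>42)&(H<78)&(S>100); y=(H>15)&(H<38)&(S>90)
r=g&(Z>65)&(U>20)&(U<60); print('front rib u',np.percentile(U[r],[2,50,98]).round(1),'v',np.percentile(V2[r],[1,99]).round(1)) if r.sum() else 0
m=y&(abs(U)<50)&(abs(V2)<35)&(Z>60)&(np.isfinite(Z))
b=m&(U>15); 
for lo,hi in [(0,8),(8,14),(14,20),(20,27),(27,32),(32,38)]:
    zz=Z-(T[2,3]*1000); q=b&(zz>lo-0)&(zz<hi)
    if q.sum()>5: print('model h',lo,hi,'u max',np.percentile(U[q],[50,99]).round(1),'v',np.percentile(V2[q],[1,99]).round(1),'z',Z[q].mean().round(1),q.sum())
t=m&(U>22)&(Z>np.nanmax(Z[m])-14)
plan(*( .5345,.0044,.072,17.85))
E
python3 pc.py p2
```

```text
G in former 0.3 0.4 z 0.1215 tcp z 0.1026 tool axes z [-0.0817  0.0075 -0.9966]
front rib u [23.8 38.  41.1] v [-25.4  25.3]
model h 0 8 u max [29.5 30.1] v [-20.7  21.6] z 106.8 478
model h 8 14 u max [29.9 30.5] v [-20.9  21.1] z 113.7 416
model h 14 20 u max [28.4 30.6] v [-22.3  22.5] z 121.1 1693
model h 20 27 u max [23.6 29.3] v [-20.8  21.4] z 124.0 1523
model h 27 32 u max [21.5 27.7] v [-14.3  14.5] z 131.7 1463
tool shift mm [ 3.7  0.2 30.8] head 18.12 roll 0.26538662772412636 t 28.675 q7 [ 0.04  0.46 -0.23  1.94  0.16  0.84 -1.53] tilt 4.67 F [-0.7  0.3 -1.7] w 45.4
```

View pics/p2.png

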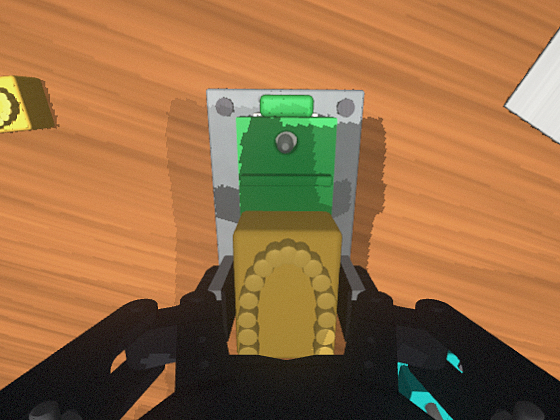

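Call:
apply_moves(increments=[40,1.5,0,6,0.2,40,1,0,8,0,40,1,0,6,0,40,0,0,3,0,40,0,0,0,0])

```text
t: 29.3
eef_pos: [0.5355, 0.0048, 0.0784]
tool_rot: [0.01, 0.987, 0.156, -0.039]
contact_force: [-0.7, -0.1, -2.2]
gripper_width: 0.531
```

```bash
python3 pc.py p3
```

```text
G in former 2.8 0.0 z 0.0974 tcp z 0.0784 tool axes z [-0.0802  0.0081 -0.9967]
front rib u [20.7 37.9 41.1] v [-56.8  58.5]
model h 0 8 u max [32.  32.6] v [-21.4  20.9] z 82.6 493
model h 8 14 u max [32.4 33.1] v [-21.5  21. ] z 89.6 405
model h 14 20 u max [31.  33.1] v [-22.9  22.2] z 97.0 1682
model h 20 27 u max [24.8 31.6] v [-22.   21.4] z 99.9 1906
model h 27 32 u max [23.1 30.2] v [-17.2  16.1] z 107.7 1715
model h 32 38 u max [16.5 17.4] v [-23.8  24.1] z 113.8 35
tool shift mm [-0.6 -0.1  6.7] head 17.88 roll 0.03374371058745851 t 29.35 q7 [ 0.04  0.5  -0.22  1.95  0.18  0.8  -1.55] tilt 4.61 F [-0.2  0.  -2.4] w 45.3
```

View pics/p3.png

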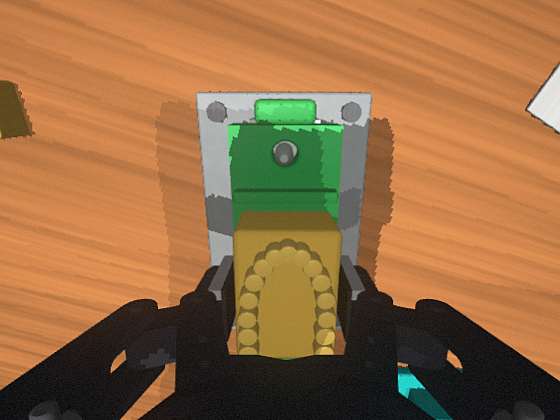

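Call:
apply_moves(increments=[40,0,0,3,0,40,0,0,2,0,40,0,0,0,0])

```text
t: 29.72
eef_pos: [0.5356, 0.0046, 0.0739]
tool_rot: [0.01, 0.987, 0.155, -0.038]
contact_force: [-0.2, 0.0, -1.3]
gripper_width: 0.53
```

```bash
python3 pc.py p4
```

```text
G in former 2.9 -0.2 z 0.0928 tcp z 0.0739 tool axes z [-0.079   0.0085 -0.9968]
front rib u [20.7 37.9 41.1] v [-57.6  57.8]
model h 0 8 u max [32.  32.6] v [-21.7  20.8] z 78.0 495
model h 8 14 u max [32.4 33. ] v [-21.8  21.1] z 85.0 413
model h 14 20 u max [30.9 33.2] v [-23.1  22. ] z 92.4 1703
model h 20 27 u max [24.8 31.9] v [-22.5  21.4] z 95.4 1896
model h 27 32 u max [23.2 30.1] v [-17.3  15.8] z 103.1 1717
model h 32 38 u max [16.5 17.2] v [-23.8  23.4] z 108.9 45
tool shift mm [-1.  -0.1  2. ] head 17.88 roll 0.02870577397533225 t 29.775 q7 [ 0.04  0.5  -0.22  1.95  0.18  0.79 -1.55] tilt 4.55 F [ 0.2 -0.  -1. ] w 45.3
```

Near contact. Reducing the squeeze to 20 N and pressing gently so the model flattens.

Call:
apply_moves(increments=[40,-0.5,0,2,0,40,0,0,2,0,40,0,0,2,0], squeeze=20)

```text
t: 30.15
eef_pos: [0.5353, 0.0044, 0.0731]
tool_rot: [0.011, 0.987, 0.155, -0.038]
contact_force: [-7.6, 0.2, 19.2]
gripper_width: 0.533
```

```bash
python3 pc.py p5
```

```text
G in former 2.5 -0.2 z 0.092 tcp z 0.0731 tool axes z [-0.0782  0.0102 -0.9969]
front rib u [20.4 37.9 41.1] v [-58.1  58.2]
model h 0 8 u max [31.7 32.3] v [-21.7  20.9] z 77.2 496
model h 8 14 u max [32.  32.6] v [-21.7  20.8] z 84.1 435
model h 14 20 u max [31.5 32.7] v [-23.2  22. ] z 91.4 1218
model h 20 27 u max [25.4 31.7] v [-22.5  21.1] z 94.6 2339
model h 27 32 u max [22.7 29.5] v [-17.2  15.8] z 102.6 1698
model h 32 38 u max [16.4 16.9] v [-24.1  24. ] z 108.1 33
tool shift mm [-0.7 -0.2  1.1] head 17.83 roll -0.01570458444336964 t 30.2 q7 [ 0.03  0.5  -0.22  1.95  0.18  0.78 -1.56] tilt 4.52 F [-7.1 -0.6 19.5] w 45.4
```

Call:
apply_moves(increments=[40,0,0,2.5,0,40,0,0,2.5,0])

```text
t: 30.45
eef_pos: [0.5352, 0.0044, 0.0729]
tool_rot: [0.012, 0.987, 0.155, -0.037]
contact_force: [-8.9, 0.3, 23.5]
gripper_width: 0.529
```

```bash
python3 pc.py p6
```

```text
G in former 2.4 -0.2 z 0.0918 tcp z 0.0729 tool axes z [-0.0775  0.0118 -0.9969]
front rib u [20.3 37.8 41.1] v [-56.5  57.2]
model h 0 8 u max [31.6 32.2] v [-21.6  20.9] z 76.9 514
model h 8 14 u max [31.8 32.4] v [-21.8  21. ] z 83.9 448
model h 14 20 u max [31.5 32.6] v [-23.1  22.2] z 91.1 1088
model h 20 27 u max [25.6 31.5] v [-22.4  21.3] z 94.4 2476
model h 27 32 u max [22.6 29.4] v [-17.2  15.7] z 102.5 1687
model h 32 38 u max [16.  16.4] v [-23.9  23.7] z 107.9 30
tool shift mm [-0.6 -0.2  1. ] head 17.8 roll -0.0533346729165487 t 30.5 q7 [ 0.03  0.5  -0.22  1.95  0.18  0.78 -1.56] tilt 4.5 F [-9.3 -0.2 22.6] w 45.3
```

```bash
cat > sl.py <<'E'
import numpy as np,sys
h=np.radians(17.85); e=np.array([np.cos(h),np.sin(h)]); f=np.array([-e[1],e[0]]); c=np.array([.5342,.0045])
for n in sys.argv[1:]:
    X=np.load(n+'.npz')['X']; P=np.vstack([X[285:340,275:300].reshape(-1,3),X[214:224,245:330].reshape(-1,3)]); P=P[np.isfinite(P[:,0])]
    U=(P[:,:2]-c)@e;V=(P[:,:2]-c)@f; A=np.c_[U,V,np.ones(len(U))]; w=np.ones(len(U),bool)
    for _ in range(5):
        co=np.linalg.lstsq(A[w],P[w,2],rcond=None)[0]; r=P[:,2]-A@co; w=abs(r)<.0015
    print(n,co.round(4),w.mean())
E
python3 sl.py m4 p3 p4 p5 p6
```

```text
m4 [-0.2608  0.2675 -0.0418] 0.2601626016260163
p3 [-0.4579  0.0472  0.0975] 0.23929698062190174
p4 [-0.4593  0.0624  0.0928] 0.23624887285843102
p5 [-0.449   0.0422  0.092 ] 0.23240072202166065
p6 [-0.4407  0.0395  0.0915] 0.2394938996836873
```

```bash
sed -i 's/P=np.vstack.*reshape(-1,3)\]);/P=X[275:345,268:308].reshape(-1,3);/' sl.py; python3 sl.py m3 m4 p3 p4 p5 p6
```

```text
m3 [-0.0015 -0.0057  0.0353] 0.9867431028305267
m4 [ 0.0015 -0.0018  0.0342] 0.9946159368269921
p3 [-0.0602  0.0167  0.1004] 0.9935576234788833
p4 [-0.059   0.0154  0.0957] 0.9928238249013276
p5 [-0.042   0.0143  0.095 ] 0.9946217282179993
p6 [-0.0381  0.0088  0.0948] 0.9892241379310345
```

Fitting the palate shows the model's tilt has come down to 0.04 rad, and it sits about 1 mm above flat. Pressing a bit more.

Call:
apply_moves(increments=[40,0,0,4,0,40,0,0,4,0,40,0,0,4,0])

```text
t: 30.88
eef_pos: [0.5348, 0.0043, 0.0712]
tool_rot: [0.013, 0.987, 0.153, -0.037]
contact_force: [-14.2, 0.2, 40.1]
gripper_width: 0.528
```

```bash
python3 pc.py p7; python3 sl.py p7
```

```text
G in former 1.9 -0.1 z 0.0901 tcp z 0.0712 tool axes z [-0.0771  0.0144 -0.9969]
front rib u [20.3 38.  41.1] v [-54.6  58.9]
model h 0 8 u max [31.2 31.7] v [-21.5  21.1] z 75.2 564
model h 8 14 u max [31.1 31.7] v [-21.8  21. ] z 82.2 506
model h 14 20 u max [31.1 31.7] v [-21.8  22.4] z 88.6 660
model h 20 27 u max [26.3 31.3] v [-22.4  21.7] z 93.6 2889
model h 27 32 u max [22.  28.2] v [-15.4  15.6] z 101.8 1559
model h 32 38 u max [21.2 26.8] v [-23.7  23.7] z 103.9 169
tool shift mm [-0.3 -0.2 -0.8] head 17.65 roll -0.20158586746259743 t 30.925 q7 [ 0.03  0.5  -0.22  1.96  0.18  0.78 -1.56] tilt 4.49 F [-12.8  -0.7  38.7] w 45.3
p7 [ 0.0012 -0.0016  0.0936] 0.9809831359885182
```

The model is flat and fully seated: slope 0.001, top at 93.6 mm, centred to about 0.5 mm. I relax and release.

Call:
apply_moves(increments=[40,0,0,0,0,40,0,0,0,0,85,0,0,0,0,85,0,0,0,0,85,0,0,0,0,85,0,0,0,0])

```text
t: 31.68
eef_pos: [0.5357, 0.0044, 0.0719]
tool_rot: [0.013, 0.987, 0.154, -0.036]
contact_force: [0.5, 0.7, -0.4]
gripper_width: 0.994
```

```bash
python3 pc.py p8; python3 sl.py p8
```

```text
G in former 2.8 -0.3 z 0.0908 tcp z 0.0719 tool axes z [-0.0748  0.0149 -0.9971]
front rib u [20.3 37.9 41.1] v [-64.8  65.1]
model h 0 8 u max [32.  32.5] v [-21.9  20.8] z 76.0 576
model h 8 14 u max [31.9 32.5] v [-22.   20.6] z 82.9 495
model h 14 20 u max [31.8 32.5] v [-22.4  22.1] z 89.5 736
model h 20 27 u max [26.7 31.8] v [-22.6  21.2] z 93.8 2840
model h 27 32 u max [22.4 28.9] v [-16.3  14.9] z 102.1 1662
model h 32 38 u max [24.7 28.4] v [-7.4  6.5] z 104.0 10
tool shift mm [-1.2 -0.3 -0. ] head 17.65 roll -0.20297898976767215 t 31.725 q7 [ 0.03  0.5  -0.22  1.95  0.18  0.78 -1.56] tilt 4.37 F [ 0.4 -0.1  0.1] w 85.0
p8 [0.003  0.0003 0.0936] 0.9828080229226361
```

View pics/p8.png

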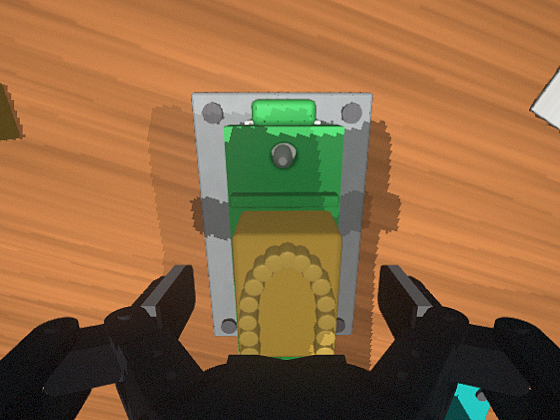

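Call:
apply_moves(increments=[85,0,0,-15,0,85,0,0,-25,0,85,0,0,-40,0,85,0,0,-40,0,85,0,0,-30,0,85,0,0,0,0])

```text
t: 32.48
eef_pos: [0.5467, 0.0107, 0.2314]
tool_rot: [0.013, 0.987, 0.154, -0.034]
contact_force: [-0.7, -0.5, -0.8]
gripper_width: 0.997
```

```bash
python3 pc.py p9; python3 g.py p9 .04
python3 - <<'E'
from h import *
z=np.load('p9.npz');X=z['X'];im=z['im'];H,S,V=cv2.split(cv2.cvtColor(im,cv2.COLOR_BGR2HSV))
m=(H>15)&(H<38)&(S>90)&(X[...,2]>.088)&(X[...,2]<.1)&(np.hypot(X[...,0]-.534,X[...,1]-.005)<.06); P=X[m]
print(np.median(P[:,2]),cv2.minAreaRect((P[:,:2]*1000).astype(np.float32)))
E
```

```text
G in former 15.2 2.4 z 0.2504 tcp z 0.2314 tool axes z [-0.0714  0.0151 -0.9973]
front rib u [24.4 35.7 42.1] v [-67.2  72.7]
tool shift mm [ -1.    0.  158.6] head 17.68 roll -0.17104669863655886 t 32.525 q7 [ 0.05  0.32 -0.24  1.81  0.11  1.1  -1.5 ] tilt 4.3 F [ 0.1 -0.4  0.6] w 85.3
ribs rect (535.34228515625, 4.3571624755859375) 81.38639068603516 51.787872314453125 18.43185043334961 372
all ((539.6812744140625, 6.481925964355469), (155.90516662597656, 55.39189529418945), 17.6591796875)
hole [298.  250.9] ((483.6807861328125, -26.310543060302734), 7.738615989685059) 0.0578
hole [272.7 251.3] ((475.01055908203125, 0.022432908415794373), 7.873843193054199) 0.058
hole [284.8 143.8] ((589.9132080078125, 22.73573112487793), 7.385318756103516) 0.0581
0.0933962964981159 ((535.5306396484375, 4.108879089355469), (63.30973434448242, 45.66263198852539), 17.540668487548828)
```

View pics/p9.png

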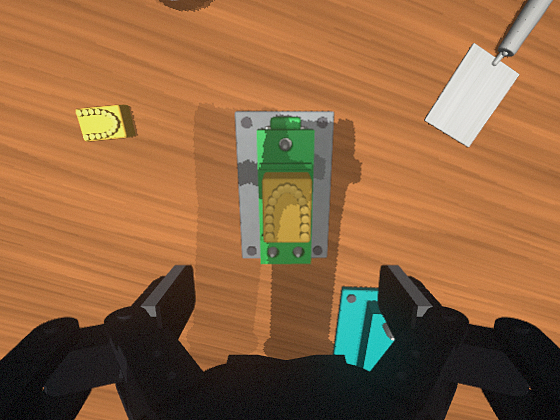

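```bash
python3 -c "
from station import *
print(hand_in())"
```

```text
the job is handed in; nothing more can be done
None
```

The green former is home on the grey jig and the larger yellow model is seated on it between the ribs. I handed the job in at about 32.5 s of the 62 s allowed; no verdict is reported.

**Former:** I lowered it in the grip onto all three studs and pressed it home, with up to 55 N at the wrist. The last picture shows a stud in each of its three holes. Its nose is at the single stud, its top face measured 59.7 mm (60 mm expected), and it lies within about 1.5 mm and 0.3° of the jig.

**Model:** I set it down in the grip and released it once it was flat. After release:
- Its slope was about 0.003 rad and its base top measured 93.4–93.6 mm (94 mm expected).
- It lay about 1 mm off the former's centre and about 0.3° from square.

**What went less well:**
- **Tool tilt:** the tool slowly built up tilt while rolling and moving sideways, reaching about 4.9°. The model was therefore about 0.06 rad off level on approach. I pressed it flat with a 20 N grip (up to 40 N at the wrist) before opening.
- **Grasp heading:** I gripped the model about 2.5° off its heading, because joint 7 was near its limit. The closing pads turned it about 1.7° towards the tool; it was still about 1° off at the grasp.

The other bench objects were not touched as far as the pictures show, but I did not measure them again at the end.

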